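# Clear the divider out of a drawer so the torch fits, and shut it away

### The arm

A 6-joint arm with a two-finger parallel gripper is mounted at the origin on the work surface; the furniture and walls round the work are solid. World frame = base frame: x ahead of the robot, y to its left, z up, the work surface at z = 0. Lengths are in m, angles in degrees, forces in N, time in s.
With the tool pointing down it reaches from about 0.375 to 0.9 m from the base axis. Payload 3.1 kg.
Tool frame: the origin (TCP) lies on the centre line of the jaws, within the pads' length; the fingertips stand 8 mm ahead of it and the grasp point (between the pads) lies 11 mm behind it; y points along the fingers, x is the direction in which the jaws open and shut, and the axes are right-handed (so a half turn about y gives the same grasp; the last joint's range is limited). The gripper opens to 87 mm and grips with 3 to 60 N. Pads are 19 mm wide; open, the fingers measure 117 mm over their backs; the gripper's body (75 mm by 190 mm) begins 51 mm behind the grasp point.
Start: joints at [55.491, 30.224, 82.088, -0, 67.689, -10.227], TCP at [0.257, 0.57, 0.231] pointing down, gripper open.
Joint ranges: [-176.69, 176.69], [-43.24, 126.21], [12.49, 139.97], [-82, 262], [0, 151.66], [-163.58, 163.58]. Speed limits (degrees/s): [159.86, 159.86, 180, 180, 180, 180].

### API

Orientations are given as a 3x3 rotation matrix whose columns are the frame's x, y, z axes.
In Python, from rig import read_state, imaging, job, spotter gives the robot as it stands.
- The arm moves only by the tool apply_moves, never from a script. Its argument "steps" is a list of rows, each an object of numbers: "x", "y", "z": the shift along the world's x, y, z in mm; "spin": the turn about the world's z in rad. In form: [{"x": .., "y": .., "z": .., "spin": ..}, ...]. A call has 1 to 12 rows; each row shifts and turns the pose as measured when the row begins; what a row does not reach is not made up. A row lasts 1/10 s, in which the tool goes at most 50 mm and 8.59 degrees, less where a joint would pass 70% of its speed; a pose out of reach is approached as far as the arm can. A call is refused whole if a number of a shift passes 50 or a number of a turn 0.15, either way. A call with a gripper value outside its range is refused whole. "grip" is the finger opening in mm, from 0 to 87, set as the call begins (left out, the last holds). The fingers move at their own pace and stop on an object; the grip force is fixed at half the most. Time passes only in rows, so rows that do not move let the fingers close. It gives the time, the measured TCP pose, the force and the opening at its end, in the units of the state.
- read_state(): the state, without advancing time (a new reading comes with each control period).
- imaging.capture(name): name is "scene" or "top"; returns the picture (420x560x3 uint8, red, green, blue); there is no depth.
- imaging.camera_params(name): a dict with "fov_y" (degrees; the focal length in pixels is half the picture's height over the tangent of half this angle, whatever the lens; pixels are square), "cx", "cy" (the principal point, pixels), "R" (3x3) and "t" (3): a world point X has camera coordinates R X + t. Camera axes: x right, y down, z forward; pixel columns grow to the right and rows downward; lengths in m; the calibration is good to about 2 mm. A picture is of the moment at which its call begins. camera_params takes no time and is no camera call.
- job.hand_in(): hands the job in, once; it reports no verdict.
Trained networks look in the newest picture that a camera, given by its name, has taken for a name from the list of things; names that differ only in an ending like _2 or _b are one class to them, and where a whole thing is asked for, a point or a joint stands for the part that bears it (a point fixed in the world has none). Each returns a list of dicts, best first, with "score" (0 to 1); they miss things now and then, are a little off and sometimes report something else, mostly with a low value. They report only what shows in the picture. A call takes as long as a camera call. They do not tell look-alikes from the thing itself.
- spotter.cut_out(name, camera): "mask" (420x560 bool, what is visible of it) and "rect" ([left, top, width, height] in pixels, round what is visible of it).
The state is a dict: "time_s": time; "joint_positions": joint angles; "qvel": joint speeds; "tau": joint torques, N m; "position": TCP position; "tcp_rot": TCP orientation; "force": force on the tool from outside, world axes, zero at the start; "moment": the same for the moment, N m; "opening": opening from 0.0 (shut) to 1.0 (fully open).
Only numpy, scipy, OpenCV 4.12 (cv2) and the standard library are available. Lean on these libraries where they do the work, as an engineer would, in place of code of your own. Each camera call takes 0.05 s, during which the arm holds its last target.

### The job

The torch is too long for either half of the open drawer in the low grey steel unit: slide the divider plate up out of its slots and lay it flat on top of the unit, beside the tape roll. Then lay the torch down in the drawer, across its whole width, and push the drawer fully home past its catch, leaving everything else where it is.

Things in the scene. Friction and masses are not known exactly. Their poses are not given: they have to be found in the camera images.
- drawer_unit: low grey steel one-drawer unit fixed on the bench to the right of the tall drawer cabinet; 112 (x) x 200 (y) x 95 mm high with its black plinth, flat top. Origin at the middle of its underside on the bench, z up; its front faces its own -x and the drawer slides out that way.
- drawer (a joint): how far the unit's drawer is open, in m: 0 = fully home with the front panel against the shell, 0.100 = fully out. A sprung roller catch resists with up to about 9 N between 0.016 and 0.007 and pulls the drawer home from about 0.005; elsewhere it slides at about 1 N and stays where it is left.
- drawer_floor (a point): point on the drawer's inner floor at the middle of the tray, 32 mm above the bench, axes as the unit's. The tray is 84 (x) x 180 (y) mm inside; side and rear walls 44 mm high, 3 thick. Slots for dividers on the inside of front and rear, at y = -45, 0 and +45 mm: 7 mm wide, between ribs 4 mm thick, 40 tall, standing 6 mm into the tray.
- drawer_front (a point): middle of the outer face of the drawer's front panel, 72 mm above the bench, 47 mm in front of drawer_floor; axes as the unit's, outwards is -x. The panel is 200 mm wide, 5 thick, 24 to 88 mm above the bench; a pull lip 70 mm wide stands out 14 mm along its foot, 30 to 39 mm up. Keep clear of the open carton right of it (world x under 0.37, y under -0.35, flap standing to 200 mm).
- divider: bright steel divider plate, 81 mm long (its x), 5 mm thick (its y), 50 mm high (its z); origin at the middle of its lower edge. At the start it stands on the drawer floor in the middle pair of slots, upright, its length along the unit's x, its upper 6 mm above the side walls; 60 to 130 g.
- divider_mid (a point): centre of the divider plate, 25 mm above its lower edge; axes as the divider's.
- torch: silver aluminium torch with a black eight-sided head, 160 mm long (its y; the head is at -y), 28 mm thick, head 31 mm; lying on the bench left of the tall drawer cabinet. Origin at the middle of its length on its underside, z up.
- tape_roll: black roll of tape, 66 mm across, 19 mm high, lying on top of the unit near its right end; origin at the middle of its underside. To be left there.
- block: brown sanding block 66 x 100 x 27 mm on the bench beside the tall cabinet, origin at the middle of its underside. To be left alone.
Not all that is in view belongs to the job. There is more than one size of the divider; the job needs the larger.

How it is judged (in metres and radians):
On the way, in this order (a step that is already met when the one before it is completed fails the run):
1. the divider is slid up clear of its slots while the drawer stays open (z of divider in the frame of drawer_floor above 0.045 m and value of joint drawer above 0.07 m), for 0.2 s.
2. the divider lies flat on top of the unit, let go (x of divider_mid in the frame of drawer_unit between -0.046 and 0.046 m and y of divider_mid in the frame of drawer_unit between -0.09 and 0.09 m and z of divider_mid in the frame of drawer_unit between 0.09 and 0.104 m and angle between divider's own z axis and vertical between 1.45 and 1.69 rad and contact force between divider and the arm below 0.1 N and contact force between divider and the fingers below 0.1 N and linear speed of divider below 0.03 m/s), for 0.3 s.
3. the torch lies on the drawer floor across its width, let go (x of torch in the frame of drawer_floor between -0.04 and 0.04 m and y of torch in the frame of drawer_floor between -0.03 and 0.03 m and z of torch in the frame of drawer_floor between -0.006 and 0.036 m and angle between torch's own y axis and vertical between 1.45 and 1.69 rad and contact force between torch and the arm below 0.1 N and contact force between torch and the fingers below 0.1 N and linear speed of torch below 0.03 m/s and value of joint drawer above 0.03 m), for 0.3 s.
4. the drawer is pushed fully home (value of joint drawer below 0.003 m), for 0.2 s.
At the end, for the whole second after the job is handed in: The divider lies flat (within 7 degrees) on the unit's top with its centre at least 10 mm inside the edges; the torch lies on the drawer floor, level within 7 degrees, its middle within 30 mm of the drawer's middle; the drawer is home within 3 mm; both at rest (x of divider_mid in the frame of drawer_unit between -0.046 and 0.046 m and y of divider_mid in the frame of drawer_unit between -0.09 and 0.09 m and z of divider_mid in the frame of drawer_unit between 0.09 and 0.104 m and angle between divider's own z axis and vertical between 1.45 and 1.69 rad and x of torch in the frame of drawer_floor between -0.04 and 0.04 m and y of torch in the frame of drawer_floor between -0.03 and 0.03 m and z of torch in the frame of drawer_floor between -0.006 and 0.036 m and angle between torch's own y axis and vertical between 1.45 and 1.69 rad and value of joint drawer below 0.003 m and linear speed of each of divider, torch below 0.02 m/s); the robot touches nothing.
It fails at once if the black tape roll is moved more than 30 mm (distance of tape_roll from where it was at the start of the episode above 0.03 m).
It fails at once if the sanding block is moved more than 40 mm (distance of block from where it was at the start of the episode above 0.04 m).
It also fails if it takes over 72 s, if anything falls off the work surface, if the arm or the gripper's body presses on something with over 40 N, if the wrist force passes 120 N, or if a joint passes its speed limit or range.

## Working session

There is one attempt and no reset: what is moved stays moved. The work goes in short steps, Python scripts to look and compute and a tool call to move; the robot and the scene stay as the last step left them, time stands still between calls to the robot, and variables do not carry over. Pictures are saved under pics/ and viewed, and the job is handed in when it is done.

Besides the shell and the picture viewer there is one more tool, called after "Request:" as a command line: name --argument value ..., lists and objects as JSON in quotes. apply_moves: Moves the arm, as the interface text tells. Its arguments: {"type":"object","properties":{"steps":{"type":"array"},"grip":{"type":"number"}},"required":["steps"]}

```bash
ls; mkdir -p pics; python3 - <<'E'
from rig import read_state, imaging, job, spotter
import cv2,numpy as np
s=read_state();print(s)
for n in("scene","top"):
    im=imaging.capture(n);cv2.imwrite(f"pics/{n}0.png",im[:,:,::-1]);print(n,imaging.camera_params(n))
E
```

```text
pics
{'time_s': 0.0, 'joint_positions': array([ 5.54918229e+01,  3.02777291e+01,  8.21570340e+01, -1.13398768e-03,
        6.76893863e+01, -1.02270106e+01]), 'qvel': array([-0.05966635, -0.02616437, -0.12668134, -0.12785755,  0.00247283,
       -0.01990106]), 'tau': array([ 2.08615011e-04, -4.40045857e+01, -1.76588452e+01,  6.31626067e-02,
        5.82159008e-02, -1.46714096e-04]), 'position': array([0.2565682 , 0.56911706, 0.22958129]), 'tcp_rot': array([[ 4.11206590e-01, -1.21246402e-03, -9.11541371e-01],
       [ 9.11539675e-01, -1.79592708e-03,  4.11208214e-01],
       [-2.13563700e-03, -9.99997652e-01,  3.66712005e-04]]), 'force': array([ 0.62280698, -0.90253329,  0.55295851]), 'moment': array([-0.04007203, -0.01830639, -0.03572316]), 'opening': 0.9995579564795561}
scene {'fov_y': 57.63461912969574, 'cx': 279.4774647298532, 'cy': 208.51980020365028, 'R': array([[ 0.71356864, -0.70057624,  0.00356871],
       [-0.45667928, -0.46899939, -0.75596534],
       [ 0.53128508,  0.5378034 , -0.65460191]]), 't': array([-0.3341036 ,  0.28455389,  0.69602701])}
top {'fov_y': 44.66535411796253, 'cx': 288.3177013171177, 'cy': 207.8958232676102, 'R': array([[ 0.00903252, -0.99994353, -0.00559938],
       [-0.99030935, -0.00816916, -0.13863855],
       [ 0.13858498,  0.00679738, -0.99032722]]), 't': array([-0.01319262,  0.47081105,  1.36306648])}
```

View pics/scene0.png

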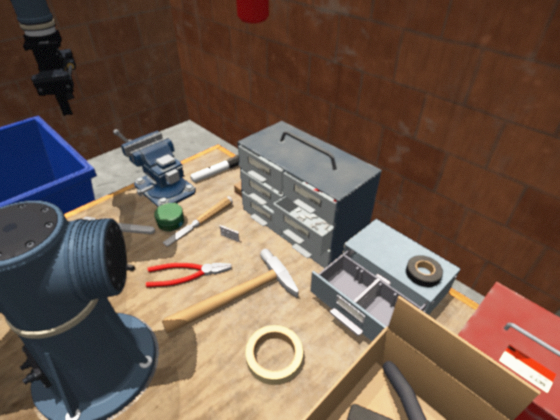

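View pics/top0.png

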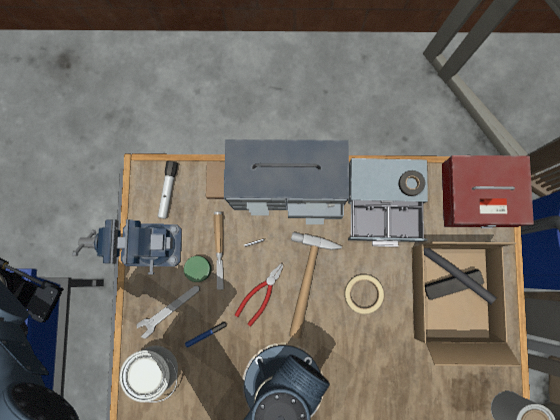

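The top view shows the torch at (168,188) with its black head up, the open drawer at (387,220) with the divider in it, and the tape roll at (412,183). The candidates for the divider are the plate in the drawer at top (387,220) / scene (378,290), and a small plate on the bench at top (254,241) / scene (229,233). I'll check both in a close crop.

```bash
cat > h.py <<'E'
from rig import read_state, imaging, job, spotter
import cv2,numpy as np
def K(n):
    p=imaging.camera_params(n);f=210/np.tan(np.radians(p['fov_y']/2));return p,f
def proj(n,X):
    p,f=K(n);c=np.atleast_2d(X)@p['R'].T+p['t'];return np.c_[p['cx']+f*c[:,0]/c[:,2],p['cy']+f*c[:,1]/c[:,2]]
def ray(n,uv):
    p,f=K(n);uv=np.atleast_2d(uv);d=np.c_[(uv[:,0]-p['cx'])/f,(uv[:,1]-p['cy'])/f,np.ones(len(uv))]
    return -p['R'].T@p['t'], d@p['R']
def onz(n,uv,z):
    C,d=ray(n,uv);return C+d*((z-C[2])/d[:,2])[:,None]
def crop(im,x0,y0,w,h,k,name):
    c=cv2.resize(im[y0:y0+h,x0:x0+w],None,fx=k,fy=k,interpolation=cv2.INTER_CUBIC);cv2.imwrite("pics/"+name,c[:,:,::-1])
E
python3 - <<'E'
from h import *
a=cv2.imread("pics/top0.png")[:,:,::-1];b=cv2.imread("pics/scene0.png")[:,:,::-1]
A=crop(a,340,150,100,100,6,"ct.png");crop(b,300,215,170,130,4.5,"cs.png")
crop(a,140,150,130,110,6,"ct2.png")
for n in("top","scene"):
    for o in("divider","torch","drawer_unit","tape_roll","drawer","block"):
        for r in spotter.cut_out(o,n)[:3]:
            ys,xs=np.nonzero(r['mask']);print(n,o,round(r['score'],2),r['rect'],len(xs),xs.mean().round(1),ys.mean().round(1))
print(read_state()['time_s'])
E
```

```text
top divider 0.75 [385.0, 209.0, 7.7, 26.5] 130 386.7 223.4
top divider 0.41 [352.2, 196.7, 73.1, 49.2] 2815 387.3 221.4
top torch 0.77 [160.4, 161.9, 17.4, 55.6] 520 167.0 187.7
top torch 0.26 [349.4, 161.8, 78.6, 85.6] 5573 385.4 200.9
top drawer_unit 0.56 [350.7, 160.4, 78.0, 85.9] 5855 385.5 200.3
top tape_roll 0.88 [399.6, 170.2, 26.0, 25.8] 480 411.5 182.1
top tape_roll 0.64 [346.4, 199.7, 82.9, 48.5] 2979 387.2 221.2
top drawer 0.95 [349.7, 200.0, 75.2, 46.5] 2939 386.8 221.7
top block 0.8 [209.1, 162.3, 13.5, 38.7] 644 215.1 179.6
scene divider 0.71 [219.1, 223.9, 21.7, 16.8] 194 229.0 233.3
scene divider 0.67 [356.9, 279.7, 22.5, 29.4] 298 367.5 293.7
scene torch 0.89 [192.2, 160.2, 44.6, 21.4] 460 215.6 168.7
scene drawer_unit 0.75 [309.5, 216.6, 149.0, 125.0] 8863 377.3 279.4
scene tape_roll 0.63 [404.3, 252.3, 40.5, 34.0] 913 423.8 270.9
scene drawer 0.86 [309.9, 252.0, 115.6, 83.9] 4304 355.6 295.9
scene block 0.48 [236.4, 178.2, 7.8, 19.5] 105 238.1 188.9
0.7
```

View pics/ct.png

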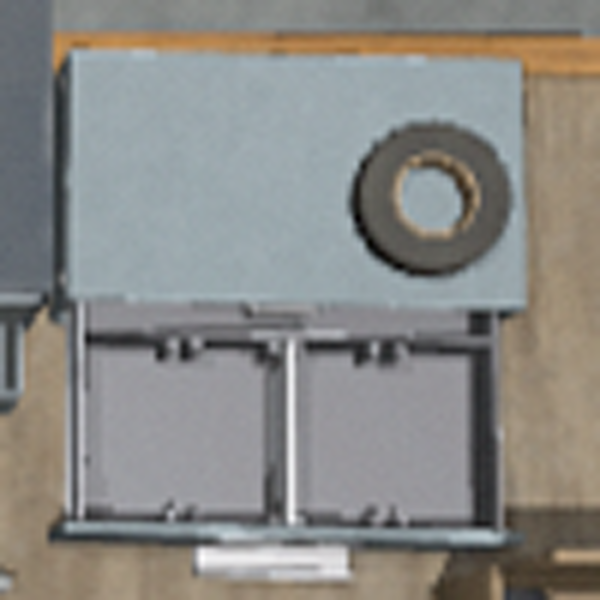

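View pics/cs.png

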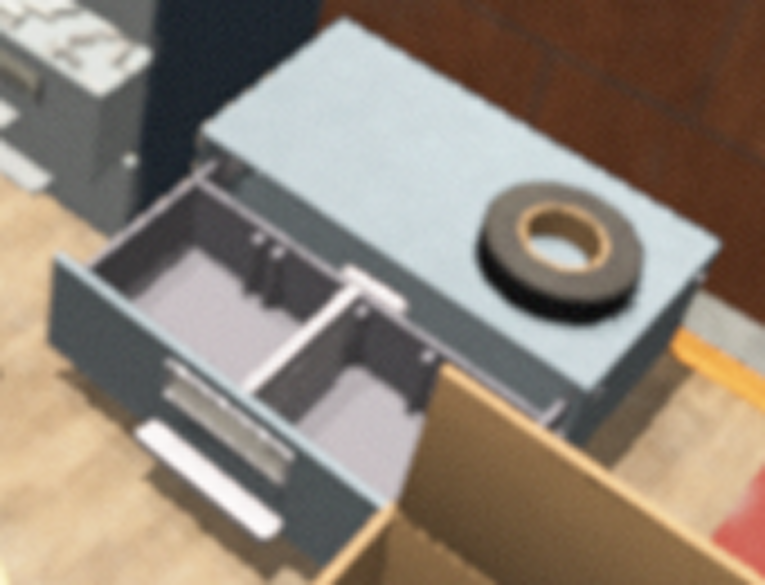

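View pics/ct2.png

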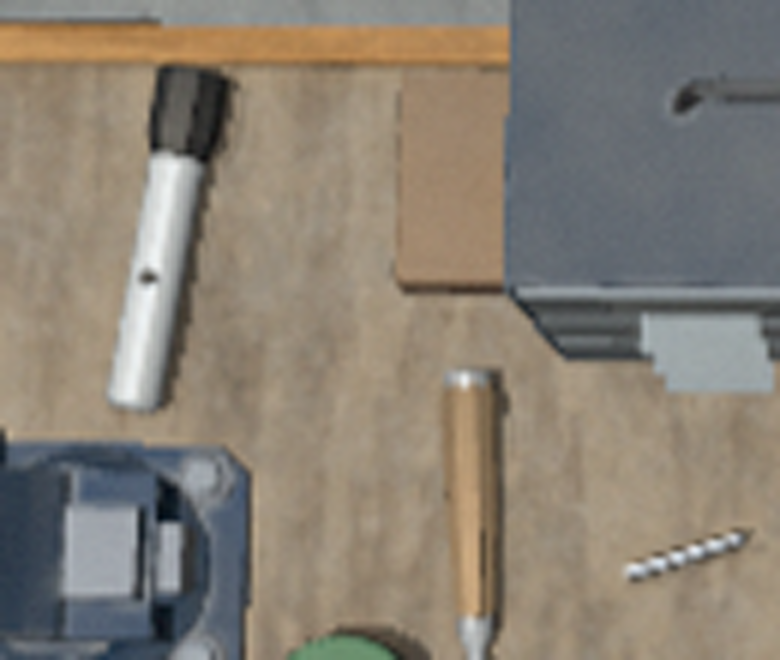

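The top crop shows a single plate, standing in the middle slots from pixel (388.5,207) to (388.5,237). In the scene view it runs from about (378,280) to (356,300). The scene hit at (229,233) is a small loose plate by the cabinet, so the plate in the drawer is the one I want. Next I'll measure.

```bash
python3 - <<'E'
from h import *
o=np.array([340,150])
c=np.array([[70,52],[522,58],[525,310],[70,298]])/6+o-0.4
P=onz("top",c,.095);print(P.round(4));print([np.linalg.norm(P[i]-P[(i+1)%4]).round(4) for i in range(4)])
s=np.array([300,215]);c2=np.array([[345,17],[720,243],[590,388],[203,130]])/4.5+s
Q=onz("scene",c2,.095);print(Q.round(4));print([np.linalg.norm(Q[i]-Q[(i+1)%4]).round(4) for i in range(4)])
# divider top z=.082
print("div top",onz("top",np.array([[291,338],[291,520]])/6+o-.4,.082).round(4))
print("div scene",onz("scene",np.array([[358,288],[250,390]])/4.5+s,.082).round(4))
# front panel top edge outer z .088
print("front",onz("top",np.array([[52,535],[518,543]])/6+o-.4,.088).round(4))
print("frontscene",onz("scene",np.array([[55,255],[385,500]])/4.5+s,.088).round(4))
# tape
print("tape",onz("top",np.array([[432,198]])/6+o-.4,.114).round(4),onz("scene",np.array([[563,237]])/4.5+s,.114).round(4))
# torch
o2=np.array([140,150])
print("torch",onz("top",np.array([[192,68],[136,408]])/6+o2-.4,.014).round(4))
# block
print("block",onz("top",np.array([[400,65],[400,285],[505,285]])/6+o2-.4,.027).round(4))
print("cab",onz("top",np.array([[510,285],[348*6-140*6,200*6-150*6]])/6+o2-.4,.2).round(4))
E
```

```text
[[ 0.5959 -0.1746  0.095 ]
 [ 0.5948 -0.3732  0.095 ]
 [ 0.4826 -0.3714  0.095 ]
 [ 0.4863 -0.1738  0.095 ]]
[np.float64(0.1986), np.float64(0.1121), np.float64(0.1976), np.float64(0.1096)]
[[ 0.5983 -0.1781  0.095 ]
 [ 0.5932 -0.3762  0.095 ]
 [ 0.4838 -0.3745  0.095 ]
 [ 0.486  -0.177   0.095 ]]
[np.float64(0.1982), np.float64(0.1094), np.float64(0.1975), np.float64(0.1124)]
div top [[ 0.4714 -0.272   0.082 ]
 [ 0.3914 -0.2706  0.082 ]]
div scene [[ 0.4701 -0.276   0.082 ]
 [ 0.3941 -0.2753  0.082 ]]
front [[ 0.3835 -0.166   0.088 ]
 [ 0.3818 -0.3673  0.088 ]]
frontscene [[ 0.3859 -0.1751  0.088 ]
 [ 0.3865 -0.3441  0.088 ]]
tape [[ 0.5282 -0.3277  0.114 ]] [[ 0.5293 -0.3317  0.114 ]]
torch [[0.6039 0.3199 0.014 ]
 [0.4436 0.3392 0.014 ]]
block [[0.6031 0.2203 0.027 ]
 [0.4999 0.217  0.027 ]
 [0.5002 0.1688 0.027 ]]
cab [[ 0.4725  0.1435  0.2   ]
 [ 0.4688 -0.1526  0.2   ]]
```

```bash
python3 - <<'E'
from h import *
a=cv2.imread("pics/top0.png")[:,:,::-1];b=cv2.imread("pics/scene0.png")[:,:,::-1]
crop(b,230,100,180,150,4,"cab.png");crop(a,0,230,120,120,4,"grip.png")
print("wall",onz("top",[[280,28],[388,28]],0).round(3), onz("scene",[[460,170]],0))
for z in(.15,.2,.25): print(z,onz("scene",[[323,206],[376,174],[240,140]],z).round(3).tolist(),onz("top",[[347,200],[348,141],[226,200]],z).round(3).tolist())
E
```

```text
wall [[ 1.009  0.02   0.   ]
 [ 1.011 -0.297  0.   ]] [[ 1.06459299e+00 -1.79176712e-01 -1.11022302e-16]]
0.15 [[0.494, -0.104, 0.15], [0.67, -0.116, 0.15], [0.541, 0.223, 0.15]] [[0.476, -0.157, 0.15], [0.628, -0.16, 0.15], [0.473, 0.146, 0.15]]
0.2 [[0.446, -0.14, 0.2], [0.606, -0.15, 0.2], [0.489, 0.156, 0.2]] [[0.468, -0.151, 0.2], [0.614, -0.155, 0.2], [0.465, 0.14, 0.2]]
0.25 [[0.399, -0.175, 0.25], [0.541, -0.184, 0.25], [0.437, 0.089, 0.25]] [[0.46, -0.146, 0.25], [0.6, -0.149, 0.25], [0.458, 0.133, 0.25]]
```

View pics/cab.png

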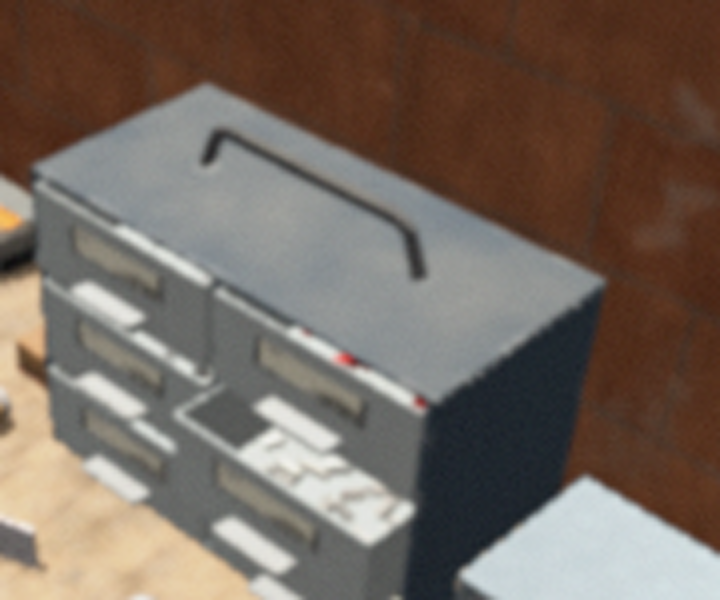

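View pics/grip.png

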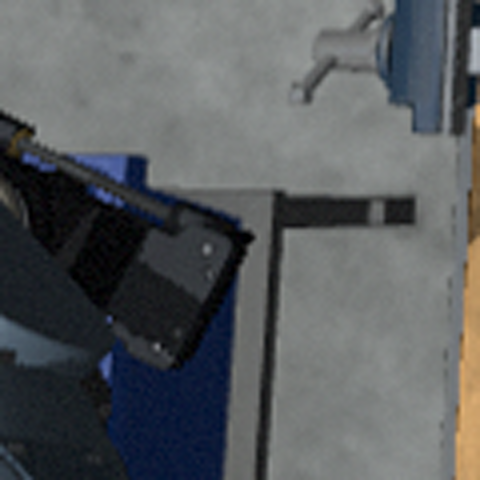

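```bash
python3 - <<'E'
from h import *
s=read_state();p=s['position'];Rm=s['tcp_rot']
jx=Rm[:,0];nz=Rm[:,2];up=-Rm[:,1]
for n in("top","scene"):
  im=cv2.imread(f"pics/{n}0.png")
  im=cv2.copyMakeBorder(im,0,0,60,0,cv2.BORDER_CONSTANT)
  outs=[]
  for (a,b,col) in((.095,.0375,(0,255,0)),(.0375,.095,(0,0,255))):
    c=im.copy()
    for h in(.062,.16):
      q=[p+up*h+jx*a*i+nz*b*j for i,j in((1,1),(1,-1),(-1,-1),(-1,1))]
      uv=proj(n,np.array(q))+[60,0];cv2.polylines(c,[np.round(uv*16).astype(np.int32)],True,col,1,shift=4)
    u=proj(n,np.array([p-up*.008]))[0]+[60,0];cv2.circle(c,tuple(int(v) for v in u),2,(255,0,255),-1)
    y0=200 if n=="top" else 0
    outs.append(cv2.resize(c[y0:y0+140,0:190],None,fx=2,fy=2))
  cv2.imwrite(f"pics/body_{n}.png",np.hstack(outs))
a=cv2.imread("pics/body_top.png");b=cv2.imread("pics/body_scene.png");cv2.imwrite("pics/body.png",np.vstack([a,b]))
E
```

```text
(no output)
```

View pics/body.png

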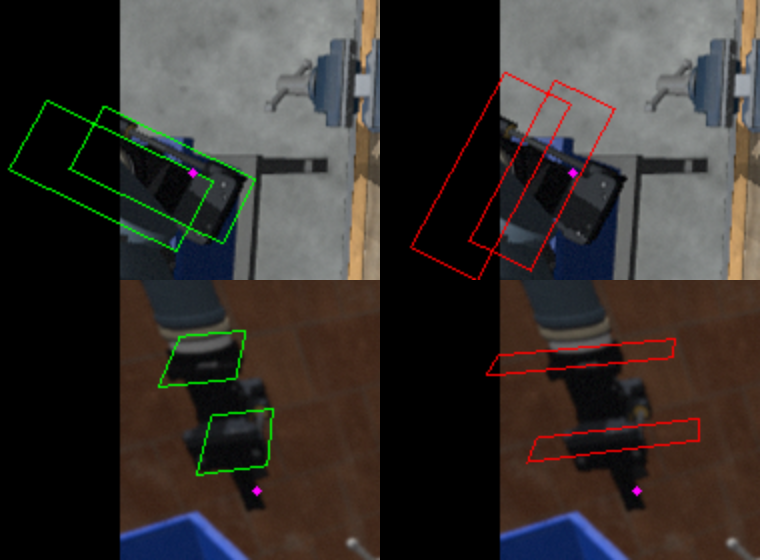

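The overlay shows the gripper's 190 mm body lies along the jaw direction. The cabinet is about 200 mm tall with its side at y≈-0.15. Now I'll move over to the divider.

Request:
apply_moves --steps '[{"x": 8,"y": -40,"z": 20,"spin": 0.137},{"x": 8,"y": -40,"z": 20,"spin": 0.137},{"x": 8,"y": -40,"z": 20,"spin": 0.137},{"x": 8,"y": -45,"z": 10,"spin": 0},{"x": 8,"y": -45,"z": 0,"spin": 0},{"x": 8,"y": -45,"z": 0,"spin": 0},{"x": 8,"y": -45,"z": 0,"spin": 0},{"x": 8,"y": -45,"z": 0,"spin": 0},{"x": 8,"y": -45,"z": 0,"spin": 0},{"x": 8,"y": -45,"z": 0,"spin": 0},{"x": 8,"y": -45,"z": 0,"spin": 0},{"x": 8,"y": -45,"z": 0,"spin": 0}]' --grip 50

```text
time_s: 1.9
position: [0.3542, 0.0319, 0.3044]
tcp_rot: [[-0.018, 0.016, -1.0], [1.0, 0.002, -0.018], [0.002, -1.0, -0.016]]
force: [1.1, 0.1, -0.9]
opening: 0.581
```

Request:
apply_moves --steps '[{"x": 12,"y": -45,"z": 0,"spin": -0.01},{"x": 12,"y": -45,"z": 0,"spin": -0.01},{"x": 12,"y": -45,"z": -10,"spin": -0.01},{"x": 12,"y": -45,"z": -20,"spin": 0},{"x": 12,"y": -45,"z": -30,"spin": 0},{"x": 12,"y": -45,"z": -30,"spin": 0},{"x": 5,"y": -30,"z": -30,"spin": 0},{"x": 0,"y": 0,"z": 0,"spin": 0}]' --grip 40

```text
time_s: 2.7
position: [0.4313, -0.2744, 0.1934]
tcp_rot: [[0.024, 0.033, -0.999], [1.0, -0.009, 0.023], [-0.009, -0.999, -0.033]]
force: [-0.4, 0.7, -0.5]
opening: 0.459
```

```bash
python3 - <<'E'
from h import *
s=read_state();print(s['time_s'],s['position'],s['tcp_rot'].round(3).tolist(),s['opening'])
a=imaging.capture("top");b=imaging.capture("scene")
k=lambda im,x,y:cv2.resize(im[y:y+130,x:x+130],(390,390),interpolation=cv2.INTER_CUBIC)
cv2.imwrite("pics/d1.png",np.hstack([k(a,320,140),k(b,310,180)])[:,:,::-1])
E
```

```text
2.7 [ 0.43132644 -0.27444084  0.19336755] [[0.024, 0.033, -0.999], [1.0, -0.009, 0.023], [-0.009, -0.999, -0.033]] 0.458668066323947
```

View pics/d1.png

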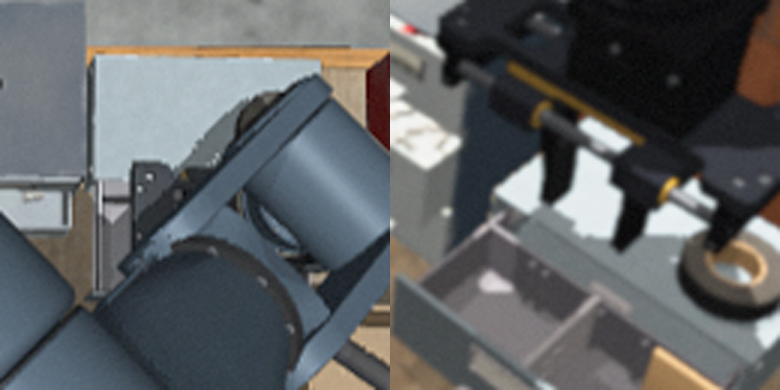

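The scene view shows the open fingers above the drawer, straddling the plate. The arm covers it in the top view. I'm descending now.

Request:
apply_moves --steps '[{"x": 0,"y": 1,"z": -30,"spin": 0.01},{"x": 0,"y": 0,"z": -30,"spin": 0},{"x": 0,"y": 0,"z": -30,"spin": 0},{"x": 0,"y": 0,"z": -10,"spin": 0},{"x": 0,"y": 0,"z": 0,"spin": 0}]' --grip 40

```text
time_s: 3.3
position: [0.4347, -0.2672, 0.1022]
tcp_rot: [[0.005, 0.045, -0.999], [1.0, -0.018, 0.005], [-0.018, -0.999, -0.045]]
force: [-0.0, -0.3, 0.3]
opening: 0.461
```

```bash
python3 - <<'E'
from h import *
s=read_state();print(s['time_s'],s['position'],s['tcp_rot'].round(3).tolist(),s['opening'])
b=imaging.capture("scene")
k=lambda im,x,y:cv2.resize(im[y:y+130,x:x+160],(800,650),interpolation=cv2.INTER_CUBIC)
cv2.imwrite("pics/d2.png",k(b,300,215)[:600,:,::-1])
E
```

```text
3.3 [ 0.43465176 -0.26722014  0.10215739] [[0.005, 0.045, -0.999], [1.0, -0.018, 0.005], [-0.018, -0.999, -0.045]] 0.4612307261294221
```

View pics/d2.png

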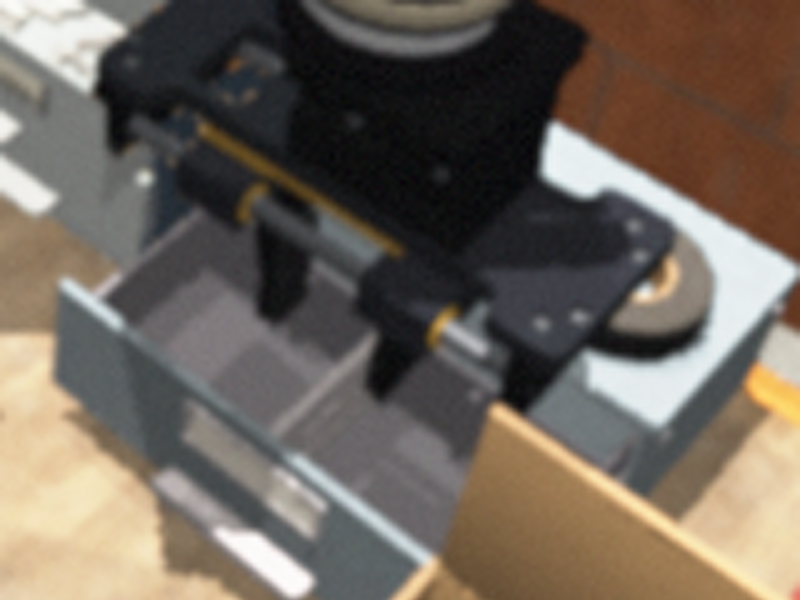

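Request:
apply_moves --steps '[{"x": 0,"y": 0,"z": 0,"spin": 0},{"x": 0,"y": 0,"z": 0,"spin": 0},{"x": 0,"y": 0,"z": 0,"spin": 0}]'

```text
time_s: 3.65
position: [0.437, -0.2683, 0.1071]
tcp_rot: [[0.004, 0.052, -0.999], [1.0, -0.024, 0.003], [-0.024, -0.998, -0.052]]
force: [-0.3, -0.4, -0.1]
opening: 0.455
```

Request:
apply_moves --steps '[{"x": -3,"y": -7,"z": 0,"spin": 0},{"x": 0,"y": 0,"z": 0,"spin": 0}]'

```text
time_s: 3.85
position: [0.4346, -0.2765, 0.1085]
tcp_rot: [[0.004, 0.054, -0.999], [1.0, -0.026, 0.002], [-0.026, -0.998, -0.054]]
force: [-0.1, -0.9, 0.1]
opening: 0.46
```

```bash
python3 - <<'E'
from h import *
for i in range(3):
    s=read_state();print(s['time_s'],s['position'].round(4),s['tcp_rot'][:,1].round(4),s['joint_positions'].round(3),s['qvel'].round(2),s['tau'].round(1))
    imaging.capture("top")
E
```

```text
3.85 [ 0.4346 -0.2765  0.1085] [ 0.054  -0.0265 -0.9982] [ -45.595   31.791  106.57     1.852   38.401 -136.841] [ 0.68 -0.59  0.4   0.63  0.68  0.34] [  0.1 -37.4  -9.7  -0.   -0.1  -0. ]
3.9 [ 0.4345 -0.276   0.1084] [ 0.0536 -0.0258 -0.9982] [ -45.571   31.797  106.595    1.867   38.417 -136.822] [0.34 0.29 0.55 0.09 0.22 0.23] [ -0.1 -37.3 -10.   -0.   -0.2  -0. ]
3.95 [ 0.4343 -0.2757  0.1082] [ 0.0532 -0.0252 -0.9983] [ -45.557   31.811  106.617    1.872   38.418 -136.813] [0.26 0.34 0.37 0.11 0.04 0.11] [ -0.1 -37.6 -10.   -0.   -0.2  -0. ]
```

Request:
apply_moves --steps '[{"x": 0,"y": 0,"z": 0,"spin": 0}]'

```text
time_s: 4.1
position: [0.4341, -0.2754, 0.1079]
tcp_rot: [[0.004, 0.053, -0.999], [1.0, -0.025, 0.002], [-0.024, -0.998, -0.053]]
force: [0.0, 0.3, -0.2]
opening: 0.461
```

```bash
python3 - <<'E'
from h import *
for i in range(2):
    s=read_state();print(s['time_s'],s['position'].round(4),s['tcp_rot'][:,1].round(4),s['joint_positions'].round(3),s['qvel'].round(2),s['tau'].round(1))
    imaging.capture("top")
E
```

```text
4.1 [ 0.4341 -0.2754  0.1079] [ 0.0525 -0.0245 -0.9983] [ -45.552   31.833  106.644    1.876   38.426 -136.811] [-0.26  0.02  0.01  0.02  0.16  0.08] [ -0.  -37.5  -9.9  -0.   -0.2  -0. ]
4.15 [ 0.4341 -0.2754  0.1079] [ 0.0525 -0.0245 -0.9983] [ -45.552   31.838  106.643    1.874   38.423 -136.81 ] [ 0.08  0.14  0.    0.01 -0.15 -0.09] [  0.  -37.5  -9.8  -0.   -0.2  -0. ]
```

Holding is stable; the drift and tilt come from re-basing each row while the arm is still moving. I'll test whether reversing the move undoes the tilt, and whether single rows with a settle avoid it.

Request:
apply_moves --steps '[{"x": 0,"y": 0,"z": 30,"spin": 0},{"x": 0,"y": 0,"z": 30,"spin": 0},{"x": 0,"y": 0,"z": 30,"spin": 0},{"x": 0,"y": 0,"z": 0,"spin": 0}]'

```text
time_s: 4.6
position: [0.433, -0.274, 0.1988]
tcp_rot: [[0.003, 0.048, -0.999], [1.0, -0.02, 0.002], [-0.02, -0.999, -0.049]]
force: [-0.2, -0.0, -0.4]
opening: 0.458
```

```bash
cat > st.py <<'E'
from h import *
import sys
n=int(sys.argv[1]) if len(sys.argv)>1 else 2
for i in range(n): imaging.capture("top")
s=read_state();T=s['tcp_rot'];print(s['time_s'],s['position'].round(4),'ydir',T[:,1].round(4),'yaw',np.degrees(np.arctan2(T[1,0],T[0,0])).round(2),'op',(s['opening']*87).round(1),'F',s['force'].round(1))
E
python3 st.py 3
```

```text
Traceback (most recent call last):
  File "st.py", line 5, in <module>
    s=read_state();T=s['tcp_rot'];print(s['time_s'],s['position'].round(4),'ydir',T[:,1].round(4),'yaw',np.degrees(np.arctan2(T[1,0],T[0,0])).round(2),'op',(s['opening']*87).round(1),'F',s['force'].round(1))
                                                                                                                                                            ^^^^^^^^^^^^^^^^^^^^^^^
AttributeError: 'float' object has no attribute 'round'
```

Request:
apply_moves --steps '[{"x": 0,"y": 0,"z": -50,"spin": 0}]'

```text
time_s: 4.85
position: [0.4342, -0.2752, 0.1487]
tcp_rot: [[0.003, 0.052, -0.999], [1.0, -0.024, 0.002], [-0.024, -0.998, -0.052]]
force: [1.6, -1.9, -1.3]
opening: 0.46
```

```bash
python3 st.py 0; python3 st.py 2;python3 st.py 2
```

```text
Traceback (most recent call last):
  File "st.py", line 5, in <module>
    s=read_state();T=s['tcp_rot'];print(s['time_s'],s['position'].round(4),'ydir',T[:,1].round(4),'yaw',np.degrees(np.arctan2(T[1,0],T[0,0])).round(2),'op',(s['opening']*87).round(1),'F',s['force'].round(1))
                                                                                                                                                            ^^^^^^^^^^^^^^^^^^^^^^^
AttributeError: 'float' object has no attribute 'round'
Traceback (most recent call last):
  File "st.py", line 5, in <module>
    s=read_state();T=s['tcp_rot'];print(s['time_s'],s['position'].round(4),'ydir',T[:,1].round(4),'yaw',np.degrees(np.arctan2(T[1,0],T[0,0])).round(2),'op',(s['opening']*87).round(1),'F',s['force'].round(1))
                                                                                                                                                            ^^^^^^^^^^^^^^^^^^^^^^^
AttributeError: 'float' object has no attribute 'round'
Traceback (most recent call last):
  File "st.py", line 5, in <module>
    s=read_state();T=s['tcp_rot'];print(s['time_s'],s['position'].round(4),'ydir',T[:,1].round(4),'yaw',np.degrees(np.arctan2(T[1,0],T[0,0])).round(2),'op',(s['opening']*87).round(1),'F',s['force'].round(1))
                                                                                                                                                            ^^^^^^^^^^^^^^^^^^^^^^^
AttributeError: 'float' object has no attribute 'round'
```

```bash
sed -i "s/(s\['opening'\]\*87).round(1)/round(float(s['opening'])*87,1)/" st.py; python3 st.py 0
```

```text
5.05 [ 0.4294 -0.2705  0.1436] ydir [ 0.0377 -0.0094 -0.9992] yaw 89.8 op 39.9 F [0.1 0.7 0.5]
```

Request:
apply_moves --steps '[{"x": -3,"y": 2,"z": -40,"spin": -0.01},{"x": 0,"y": 0,"z": -40,"spin": 0},{"x": 0,"y": 0,"z": -8,"spin": 0},{"x": 0,"y": 0,"z": 0,"spin": 0}]'

```text
time_s: 5.45
position: [0.4311, -0.273, 0.0609]
tcp_rot: [[0.014, 0.049, -0.999], [1.0, -0.021, 0.013], [-0.021, -0.999, -0.049]]
force: [0.7, -0.4, 0.2]
opening: 0.46
```

```bash
python3 st.py 2; python3 - <<'E'
from h import *
b=imaging.capture("scene")
k=lambda im,x,y:cv2.resize(im[y:y+120,x:x+160],(800,600),interpolation=cv2.INTER_CUBIC)
cv2.imwrite("pics/d3.png",k(b,300,220)[:,:,::-1])
E
```

```text
5.55 [ 0.4317 -0.2736  0.062 ] ydir [ 0.0509 -0.0232 -0.9984] yaw 89.21 op 40.0 F [-0.5 -0.3  0.6]
```

View pics/d3.png

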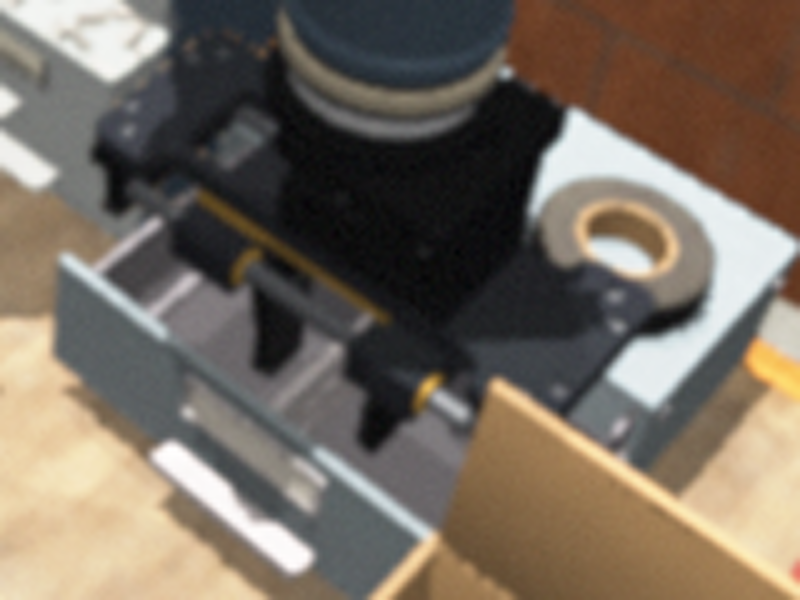

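The fingers straddle the plate. I'm lowering 10 mm and closing.

Request:
apply_moves --steps '[{"x": 0,"y": 0,"z": -10,"spin": 0}]'

```text
time_s: 5.7
position: [0.4333, -0.2751, 0.0545]
tcp_rot: [[0.014, 0.056, -0.998], [1.0, -0.028, 0.012], [-0.027, -0.998, -0.056]]
force: [0.0, 0.4, -0.6]
opening: 0.46
```

```bash
python3 st.py 2
```

```text
5.8 [ 0.4321 -0.274   0.0526] ydir [ 0.0523 -0.0247 -0.9983] yaw 89.22 op 40.1 F [ 0.2 -0.4 -0.1]
```

Request:
apply_moves --steps '[{"x": 0,"y": 0,"z": 0,"spin": 0},{"x": 0,"y": 0,"z": 0,"spin": 0},{"x": 0,"y": 0,"z": 0,"spin": 0},{"x": 0,"y": 0,"z": 0,"spin": 0},{"x": 0,"y": 0,"z": 0,"spin": 0}]' --grip 0

```text
time_s: 6.3
position: [0.4324, -0.2742, 0.0535]
tcp_rot: [[0.014, 0.053, -0.998], [1.0, -0.025, 0.012], [-0.025, -0.998, -0.053]]
force: [-0.8, 0.9, -0.1]
opening: 0.091
```

```bash
python3 st.py 2
```

```text
6.4 [ 0.4319 -0.2733  0.0534] ydir [ 0.052  -0.0236 -0.9984] yaw 89.2 op 4.6 F [0.1 2.3 1.1]
```

Request:
apply_moves --steps '[{"x": 0,"y": 0,"z": 0,"spin": 0},{"x": 0,"y": 0,"z": 15,"spin": 0},{"x": 0,"y": 0,"z": 20,"spin": 0},{"x": 0,"y": 0,"z": 20,"spin": 0},{"x": 0,"y": 0,"z": 20,"spin": 0},{"x": 0,"y": 0,"z": 20,"spin": 0},{"x": 0,"y": 0,"z": 20,"spin": 0},{"x": 0,"y": 0,"z": 0,"spin": 0}]'

```text
time_s: 7.2
position: [0.4311, -0.2738, 0.1706]
tcp_rot: [[0.013, 0.05, -0.999], [1.0, -0.025, 0.012], [-0.024, -0.998, -0.051]]
force: [0.7, -1.3, -1.0]
opening: 0.061
```

```bash
python3 st.py 3; python3 - <<'E'
from h import *
b=imaging.capture("scene")
k=lambda im,x,y:cv2.resize(im[y:y+150,x:x+200],(800,600),interpolation=cv2.INTER_CUBIC)
cv2.imwrite("pics/d4.png",k(b,280,180)[:,:,::-1])
E
```

```text
7.35 [ 0.4293 -0.272   0.1676] ydir [ 0.0452 -0.0191 -0.9988] yaw 89.26 op 4.8 F [ 0.3 -0.6 -1.4]
```

View pics/d4.png

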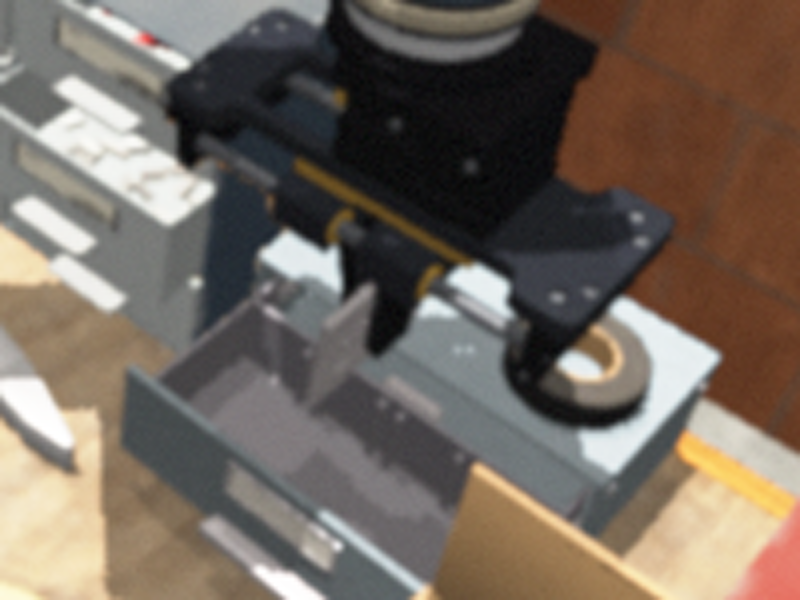

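The plate is held between the fingers at crop (345,340), clear of the slots, and the drawer is still open. I'm rotating -90° in place.

Request:
apply_moves --steps '[{"x": 0,"y": 0,"z": 0,"spin": -0.143},{"x": 0,"y": 0,"z": 0,"spin": -0.143},{"x": 0,"y": 0,"z": 0,"spin": -0.143},{"x": 0,"y": 0,"z": 0,"spin": -0.143},{"x": 0,"y": 0,"z": 0,"spin": -0.143},{"x": 0,"y": 0,"z": 0,"spin": -0.143},{"x": 0,"y": 0,"z": 0,"spin": -0.143},{"x": 0,"y": 0,"z": 0,"spin": -0.143},{"x": 0,"y": 0,"z": 0,"spin": -0.143},{"x": 0,"y": 0,"z": 0,"spin": -0.143},{"x": 0,"y": 0,"z": 0,"spin": -0.1}]'

```text
time_s: 8.5
position: [0.4217, -0.2654, 0.1509]
tcp_rot: [[0.999, -0.023, 0.036], [-0.036, -0.015, 0.999], [-0.023, -1.0, -0.016]]
force: [0.2, 0.1, -2.1]
opening: 0.059
```

```bash
python3 st.py 3
```

```text
8.65 [ 0.4218 -0.2655  0.1512] ydir [-0.0227 -0.0157 -0.9996] yaw -1.64 op 5.2 F [ 0.4 -0.4 -1. ]
```

Request:
apply_moves --steps '[{"x": 25,"y": 8,"z": 3,"spin": 0.015},{"x": 25,"y": 8,"z": 0,"spin": 0},{"x": 25,"y": 8,"z": 0,"spin": 0},{"x": 20,"y": 6,"z": 0,"spin": 0},{"x": 0,"y": 0,"z": 0,"spin": 0}]'

```text
time_s: 9.15
position: [0.5179, -0.2338, 0.1508]
tcp_rot: [[1.0, -0.027, 0.003], [-0.003, -0.012, 1.0], [-0.027, -1.0, -0.012]]
force: [-0.3, -0.3, -0.6]
opening: 0.059
```

```bash
python3 st.py 2; python3 - <<'E'
from h import *
b=imaging.capture("scene")
k=lambda im,x,y:cv2.resize(im[y:y+150,x:x+200],(800,600),interpolation=cv2.INTER_CUBIC)
cv2.imwrite("pics/d5.png",k(b,280,160)[:,:,::-1])
E
```

```text
9.25 [ 0.515  -0.2337  0.1506] ydir [-0.031  -0.0108 -0.9995] yaw -0.27 op 4.8 F [-0.2 -0.6 -0.9]
```

View pics/d5.png

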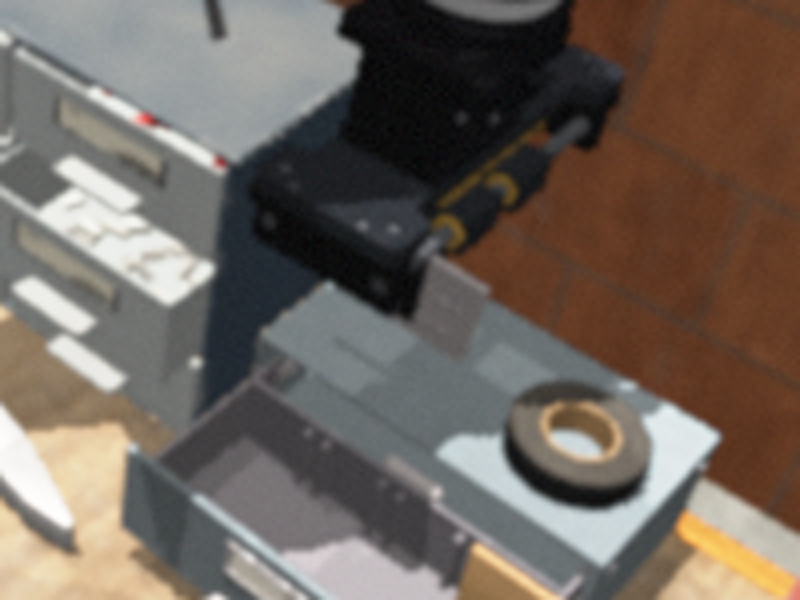

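The plate is over the free half of the unit's top, left of the tape, at crop (445,310). I'm lowering it.

Request:
apply_moves --steps '[{"x": 3,"y": 0,"z": -14,"spin": 0},{"x": 0,"y": 0,"z": -14,"spin": 0},{"x": 0,"y": 0,"z": 0,"spin": 0}]'

```text
time_s: 9.6
position: [0.5145, -0.2344, 0.1204]
tcp_rot: [[0.999, -0.034, 0.007], [-0.007, -0.01, 1.0], [-0.034, -0.999, -0.01]]
force: [-0.4, 0.4, -1.9]
opening: 0.056
```

```bash
python3 st.py 3; python3 - <<'E'
from h import *
b=imaging.capture("scene")
k=lambda im,x,y:cv2.resize(im[y:y+90,x:x+120],(800,600),interpolation=cv2.INTER_CUBIC)
cv2.imwrite("pics/d6.png",k(b,340,210)[:,:,::-1])
E
```

```text
9.75 [ 0.5162 -0.2353  0.1225] ydir [-0.0299 -0.012  -0.9995] yaw -0.41 op 4.8 F [-0.5  0.3 -0.1]
```

View pics/d6.png

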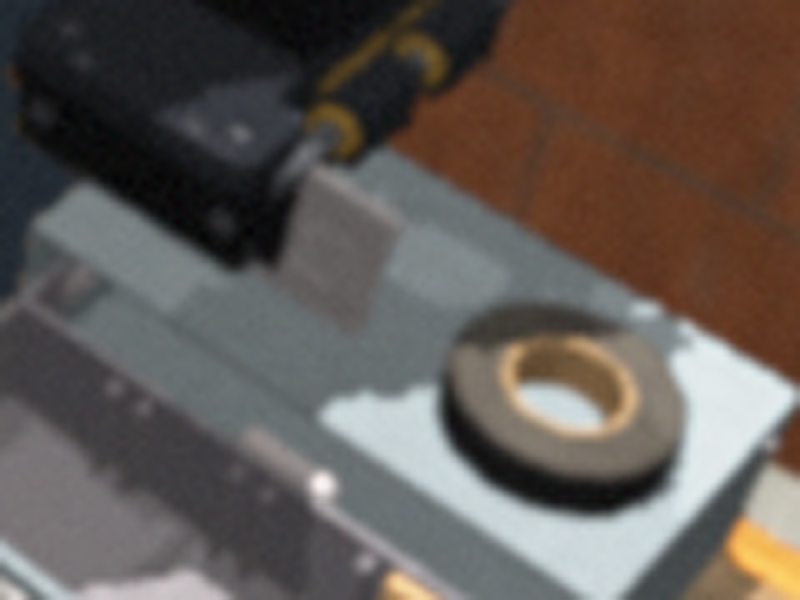

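Request:
apply_moves --steps '[{"x": 0,"y": 0,"z": -4,"spin": 0}]'

```text
time_s: 9.9
position: [0.5172, -0.236, 0.1197]
tcp_rot: [[1.0, -0.027, 0.007], [-0.007, -0.014, 1.0], [-0.027, -1.0, -0.014]]
force: [-0.4, 0.0, -1.3]
opening: 0.058
```

```bash
python3 st.py 2
```

```text
10.0 [ 0.5165 -0.2354  0.1189] ydir [-0.0291 -0.0126 -0.9995] yaw -0.41 op 4.8 F [-0.2 -0.3  0.1]
```

Request:
apply_moves --steps '[{"x": 0,"y": 0,"z": -3,"spin": 0}]'

```text
time_s: 10.1
position: [0.5168, -0.2352, 0.1167]
tcp_rot: [[1.0, -0.028, 0.007], [-0.008, -0.012, 1.0], [-0.028, -1.0, -0.013]]
force: [-1.2, 5.0, 11.6]
opening: 0.051
```

```bash
python3 st.py 2
```

```text
10.2 [ 0.5168 -0.2351  0.1167] ydir [-0.0283 -0.0124 -0.9995] yaw -0.41 op 4.6 F [-0.4  0.9  4.1]
```

Contact at about 4 N. I'm releasing with a small opening.

Request:
apply_moves --steps '[{"x": 0,"y": 0,"z": 0,"spin": 0},{"x": 0,"y": 0,"z": 0,"spin": 0},{"x": 0,"y": 0,"z": 0,"spin": 0}]' --grip 14

```text
time_s: 10.5
position: [0.5174, -0.2353, 0.1173]
tcp_rot: [[1.0, -0.027, 0.006], [-0.007, -0.014, 1.0], [-0.027, -1.0, -0.014]]
force: [0.5, -0.2, -0.5]
opening: 0.146
```

```bash
python3 st.py 2; python3 - <<'E'
from h import *
b=imaging.capture("scene")
k=lambda im,x,y:cv2.resize(im[y:y+75,x:x+100],(800,600),interpolation=cv2.INTER_CUBIC)
cv2.imwrite("pics/d7.png",k(b,350,210)[:,:,::-1])
E
```

```text
10.6 [ 0.5173 -0.2353  0.1172] ydir [-0.0269 -0.0136 -0.9995] yaw -0.38 op 13.7 F [0.  0.1 0.3]
```

View pics/d7.png

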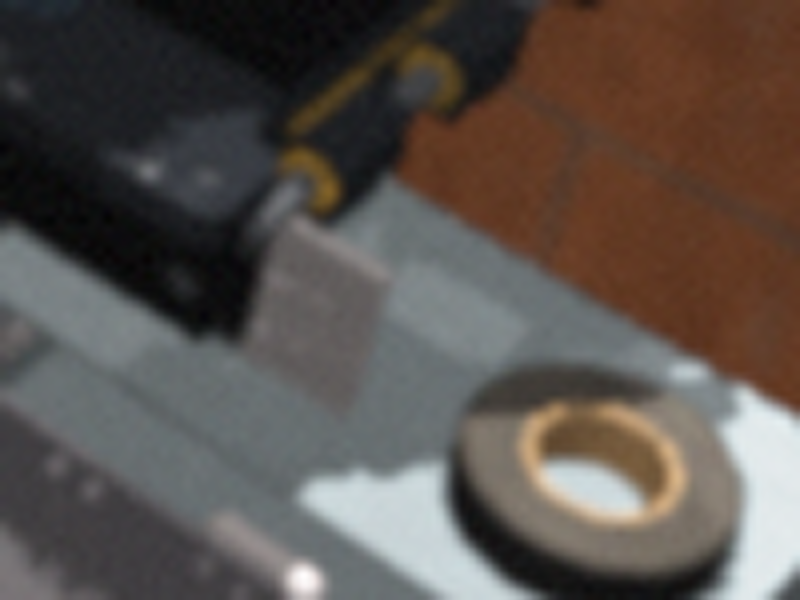

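The plate stands upright at crop (315,310), released. I'm raising until the tips are near its upper edge, then opening and tipping it toward +x.

Request:
apply_moves --steps '[{"x": 0,"y": 0,"z": 12,"spin": 0},{"x": 0,"y": 0,"z": 12,"spin": 0},{"x": 0,"y": 0,"z": 0,"spin": 0}]'

```text
time_s: 10.95
position: [0.5173, -0.2354, 0.1429]
tcp_rot: [[1.0, -0.027, 0.007], [-0.007, -0.013, 1.0], [-0.027, -1.0, -0.014]]
force: [0.5, -0.2, -0.9]
opening: 0.16
```

```bash
python3 st.py 2; python3 - <<'E'
from h import *
b=imaging.capture("scene")
k=lambda im,x,y:cv2.resize(im[y:y+75,x:x+100],(800,600),interpolation=cv2.INTER_CUBIC)
cv2.imwrite("pics/d8.png",k(b,350,210)[:,:,::-1])
E
```

```text
11.05 [ 0.5166 -0.2349  0.1417] ydir [-0.029  -0.0122 -0.9995] yaw -0.4 op 14.0 F [0.5 1.1 0.9]
```

View pics/d8.png

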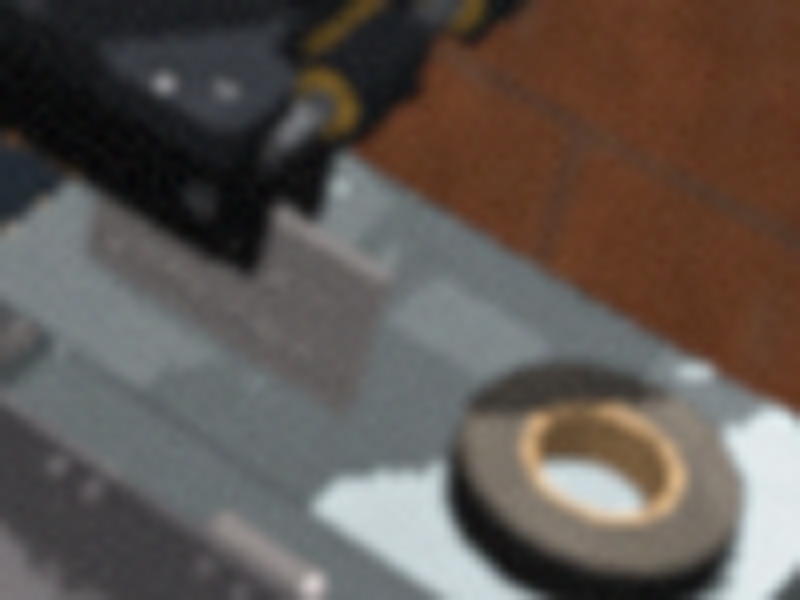

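Request:
apply_moves --steps '[{"x": 0,"y": 0,"z": 0,"spin": 0},{"x": 0,"y": 0,"z": 0,"spin": 0},{"x": 0,"y": 0,"z": 0,"spin": 0},{"x": 15,"y": 0,"z": 0,"spin": 0},{"x": 10,"y": 0,"z": 0,"spin": 0},{"x": 6,"y": 0,"z": 0,"spin": 0},{"x": 6,"y": 0,"z": 0,"spin": 0},{"x": 6,"y": 0,"z": 0,"spin": 0},{"x": 6,"y": 0,"z": 0,"spin": 0},{"x": 6,"y": 0,"z": 0,"spin": 0},{"x": 0,"y": 0,"z": 0,"spin": 0}]' --grip 70

```text
time_s: 12.2
position: [0.5725, -0.2337, 0.1392]
tcp_rot: [[0.999, -0.035, 0.006], [-0.007, -0.009, 1.0], [-0.035, -0.999, -0.009]]
force: [0.4, 0.2, -0.8]
opening: 0.801
```

```bash
python3 st.py 2; python3 - <<'E'
from h import *
b=imaging.capture("scene")
k=lambda im,x,y:cv2.resize(im[y:y+75,x:x+100],(800,600),interpolation=cv2.INTER_CUBIC)
cv2.imwrite("pics/d9.png",k(b,350,210)[:,:,::-1])
E
```

```text
12.3 [ 0.5715 -0.2334  0.1391] ydir [-0.0361 -0.008  -0.9993] yaw -0.39 op 69.8 F [-0.2  0.6 -0.4]
```

View pics/d9.png

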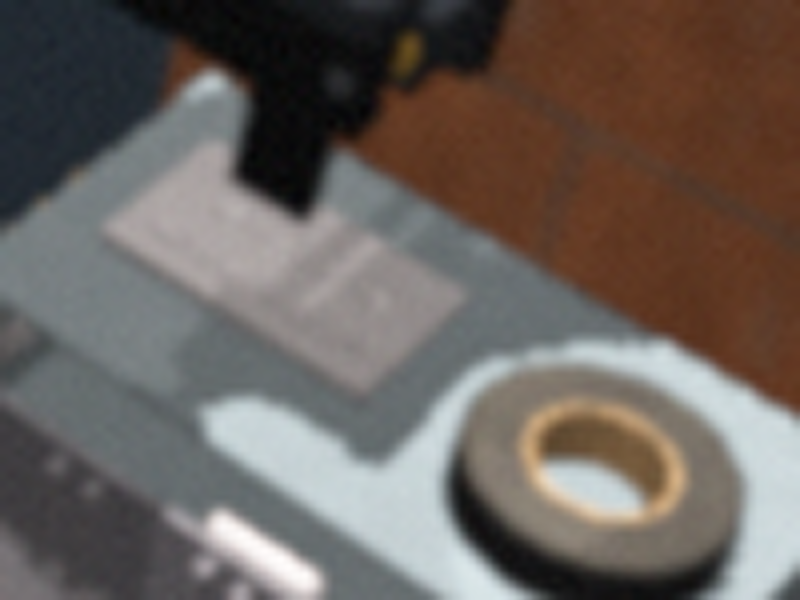

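The plate lies flat at crop (285,260), left of the tape and well inside the edges. Next is the torch.

Request:
apply_moves --steps '[{"x": 0,"y": 0,"z": 40,"spin": 0},{"x": 0,"y": 0,"z": 40,"spin": 0},{"x": -5,"y": 10,"z": 40,"spin": 0.1},{"x": -5,"y": 30,"z": 40,"spin": 0.146},{"x": -5,"y": 45,"z": 5,"spin": 0.146},{"x": -5,"y": 45,"z": 0,"spin": 0.146},{"x": -5,"y": 45,"z": 0,"spin": 0.146},{"x": -5,"y": 45,"z": 0,"spin": 0.146},{"x": -5,"y": 45,"z": 0,"spin": 0.146},{"x": -5,"y": 45,"z": 0,"spin": 0.146},{"x": -5,"y": 45,"z": 0,"spin": 0.146},{"x": -5,"y": 45,"z": 0,"spin": 0.146}]'

```text
time_s: 13.55
position: [0.513, 0.1733, 0.3106]
tcp_rot: [[0.129, 0.01, -0.992], [0.991, -0.042, 0.129], [-0.04, -0.999, -0.015]]
force: [1.8, 0.2, -0.3]
opening: 0.803
```

```bash
python3 st.py 3; python3 - <<'E'
from h import *
a=imaging.capture("top");b=imaging.capture("scene")
k=lambda im,x,y:cv2.resize(im[y:y+130,x:x+130],(390,390),interpolation=cv2.INTER_CUBIC)
cv2.imwrite("pics/e1.png",np.hstack([k(a,320,140),k(b,330,200)])[:,:,::-1])
E
```

```text
13.7 [0.5127 0.1741 0.3105] ydir [ 0.0094 -0.042  -0.9991] yaw 82.49 op 69.9 F [ 0.2 -0.1 -0.5]
```

View pics/e1.png

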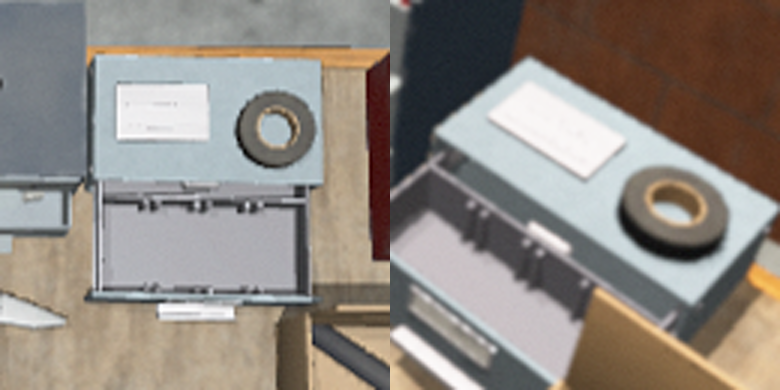

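The drawer is empty and still open, with the divider flat at top-crop (163,112). I'll measure the tray exactly, recheck the torch and continue.

```bash
python3 - <<'E'
from h import *
a=imaging.capture("top");crop(a,335,190,110,70,7,"tray.png")
o=np.array([320,140])
print("divider",onz("top",np.array([[116,82],[210,142]])/3+o-.3,.1).round(4))
r=spotter.cut_out("torch","top")[0];m=r['mask'];ys,xs=np.nonzero(m);print(r['score'],r['rect'])
P=onz("top",np.c_[xs,ys],.015)[:,:2];c=P.mean(0);w,v=np.linalg.eigh(np.cov((P-c).T));d=v[:,1];t=(P-c)@d;print(c,d,t.min(),t.max(),c+d*(t.min()+t.max())/2,np.degrees(np.arctan2(d[1],d[0])))
crop(a,140,150,80,75,8,"torch1.png")
E
```

```text
divider [[ 0.5713 -0.1925  0.1   ]
 [ 0.5187 -0.2737  0.1   ]]
0.44 [165.1, 178.1, 6.0, 10.7]
[0.53924442 0.32891335] [-0.93602178  0.35194207] -0.015482454935769116 0.01763448494178842 [0.53823724 0.32929204] 159.39385291225554
```

View pics/tray.png

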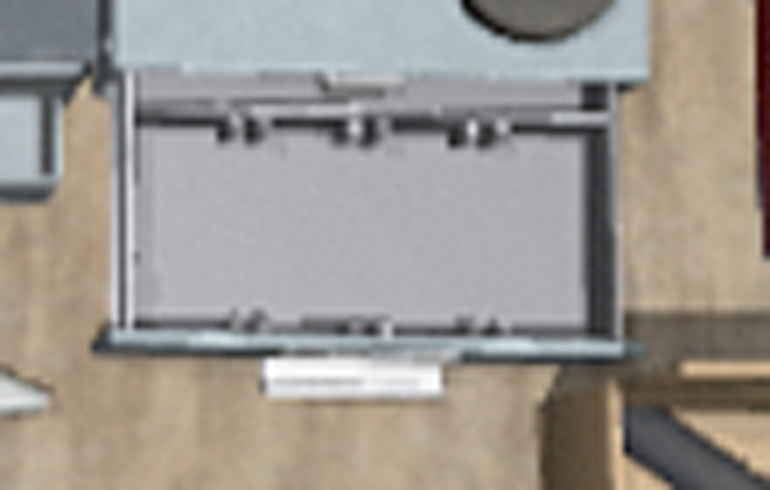

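View pics/torch1.png

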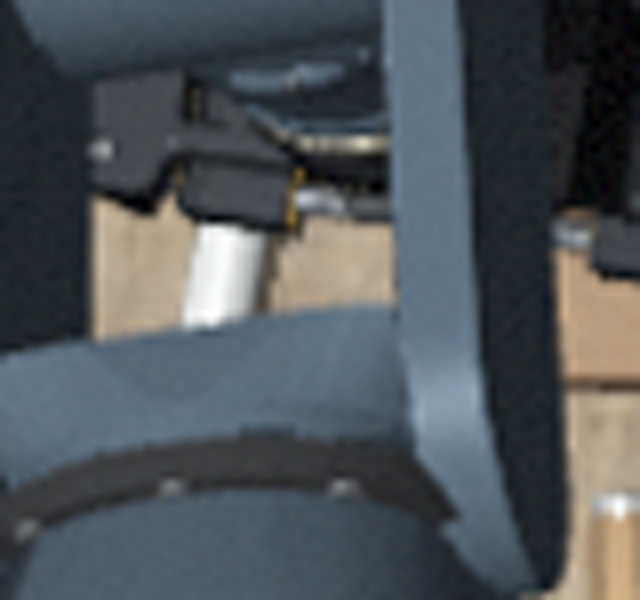

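```bash
python3 - <<'E'
from h import *
o=np.array([335,190])
print("tray y top",onz("top",np.array([[135,230],[612,230]])/7+o-.4,.076)[:,1], "floor",onz("top",np.array([[586,230]])/7+o-.4,.032)[:,1])
print("front top edge", onz("top",np.array([[110,333],[630,345]])/7+o-.4,.088).round(4), "rear wall top",onz("top",np.array([[140,110],[605,118]])/7+o-.4,.076).round(4))
b=cv2.imread("pics/scene0.png")[:,:,::-1];crop(b,180,145,80,50,10,"torchs.png")
E
```

```text
tray y top [-0.1823841  -0.36151309] floor [-0.36270277]
front top edge [[ 0.3877 -0.1713  0.088 ]
 [ 0.3849 -0.3639  0.088 ]] rear wall top [[ 0.4732 -0.1847  0.076 ]
 [ 0.4716 -0.36    0.076 ]]
```

View pics/torchs.png

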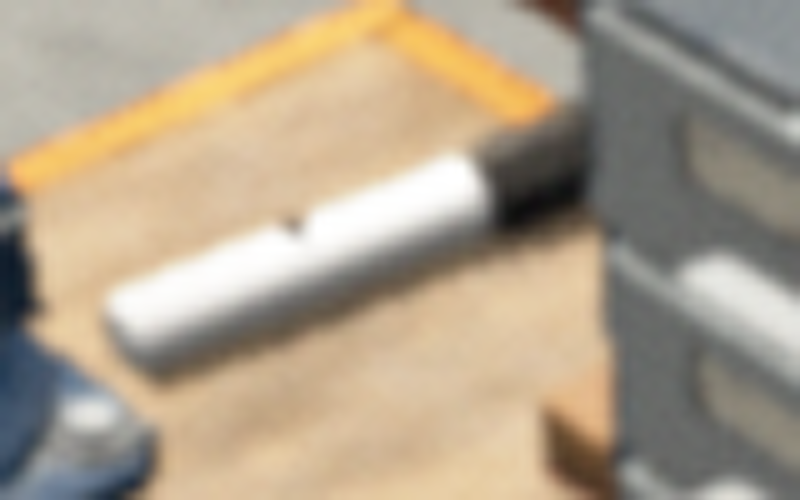

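Request:
apply_moves --steps '[{"x": -1,"y": 40,"z": -20,"spin": 0},{"x": -2,"y": 40,"z": -40,"spin": 0},{"x": -2,"y": 40,"z": -40,"spin": 0},{"x": -2,"y": 35,"z": -40,"spin": 0},{"x": 0,"y": 0,"z": -40,"spin": 0},{"x": 0,"y": 0,"z": 0,"spin": 0}]' --grip 60

```text
time_s: 14.5
position: [0.5148, 0.3129, 0.1345]
tcp_rot: [[0.162, 0.02, -0.987], [0.986, -0.043, 0.161], [-0.039, -0.999, -0.026]]
force: [-0.8, -0.0, -0.5]
opening: 0.692
```

```bash
python3 st.py 3; python3 - <<'E'
from h import *
print(onz("scene",[[180+13.5-.5,145+34]],.014))
a=imaging.capture("top");b=imaging.capture("scene")
k=lambda im,x,y:cv2.resize(im[y:y+130,x:x+130],(390,390),interpolation=cv2.INTER_CUBIC)
cv2.imwrite("pics/e2.png",np.hstack([k(a,110,130),k(b,150,90)])[:,:,::-1])
E
```

```text
14.65 [0.5199 0.3145 0.1414] ydir [ 0.0333 -0.0376 -0.9987] yaw 80.63 op 60.0 F [0.2 0.1 1.3]
[[0.44487503 0.33270705 0.014     ]]
```

View pics/e2.png

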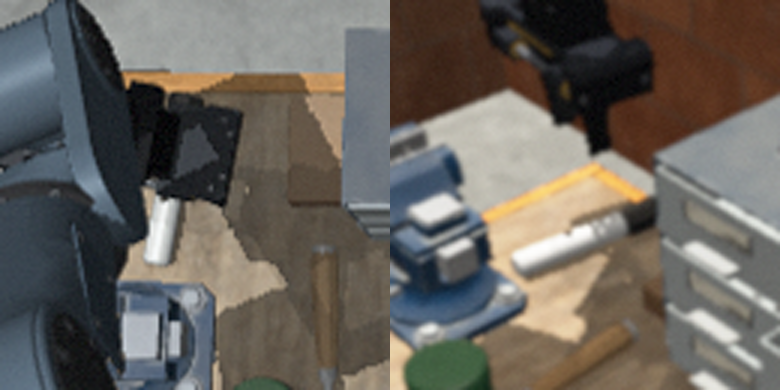

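Request:
apply_moves --steps '[{"x": -7,"y": 7,"z": -30,"spin": 0.025},{"x": -7,"y": 7,"z": -30,"spin": 0.02},{"x": -2,"y": 1,"z": -20,"spin": 0},{"x": 0,"y": 0,"z": 0,"spin": 0}]'

```text
time_s: 15.15
position: [0.5128, 0.3304, 0.0727]
tcp_rot: [[0.122, 0.059, -0.991], [0.992, -0.026, 0.121], [-0.018, -0.998, -0.062]]
force: [0.0, 0.6, -0.2]
opening: 0.688
```

```bash
python3 st.py 3; python3 - <<'E'
from h import *
b=imaging.capture("scene")
k=lambda im,x,y:cv2.resize(im[y:y+75,x:x+100],(800,600),interpolation=cv2.INTER_CUBIC)
cv2.imwrite("pics/e3.png",k(b,170,110)[:,:,::-1])
E
```

```text
15.3 [0.5151 0.3313 0.0751] ydir [ 0.0643 -0.0235 -0.9977] yaw 82.96 op 59.8 F [ 0.7 -0.1  0.1]
```

View pics/e3.png

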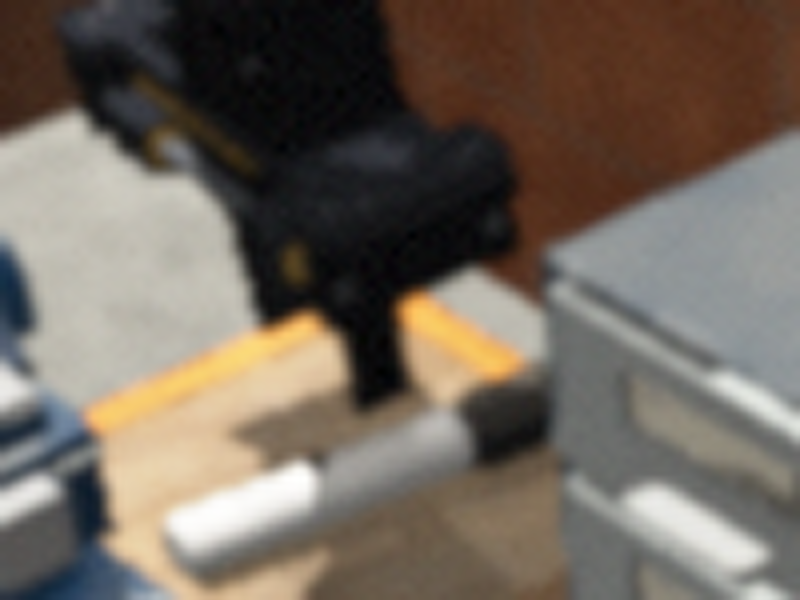

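Request:
apply_moves --steps '[{"x": -6,"y": -2,"z": -28,"spin": 0},{"x": -5,"y": 0,"z": -24,"spin": 0},{"x": 0,"y": 0,"z": 0,"spin": 0}]'

```text
time_s: 15.65
position: [0.5093, 0.3306, 0.0285]
tcp_rot: [[0.124, 0.077, -0.989], [0.992, -0.018, 0.123], [-0.009, -0.997, -0.079]]
force: [-0.5, 0.6, -0.9]
opening: 0.69
```

```bash
python3 st.py 3; python3 - <<'E'
from h import *
b=imaging.capture("scene")
k=lambda im,x,y:cv2.resize(im[y:y+75,x:x+100],(800,600),interpolation=cv2.INTER_CUBIC)
cv2.imwrite("pics/e4.png",k(b,170,120)[:,:,::-1])
E
```

```text
15.8 [0.512  0.3319 0.0311] ydir [ 0.0829 -0.0156 -0.9964] yaw 82.88 op 60.0 F [ 0.7  0.2 -0.4]
```

View pics/e4.png

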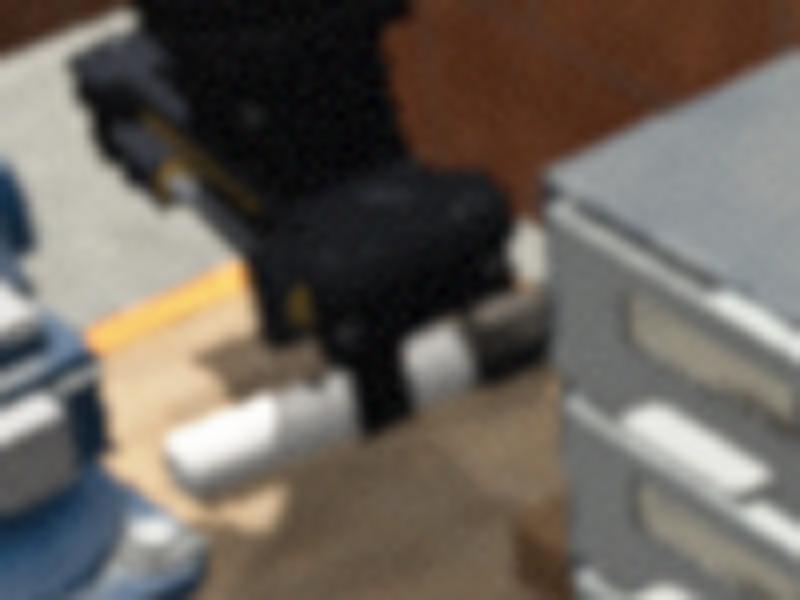

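A trailing hold row adds tilt, whereas single rows followed by a settle remove it. I'll use those from here.

Request:
apply_moves --steps '[{"x": -5,"y": -2,"z": -14,"spin": 0}]'

```text
time_s: 15.95
position: [0.5104, 0.3312, 0.0202]
tcp_rot: [[0.124, 0.09, -0.988], [0.992, -0.012, 0.123], [-0.001, -0.996, -0.091]]
force: [-0.7, 0.1, -0.2]
opening: 0.692
```

```bash
python3 st.py 3
```

```text
16.1 [0.5071 0.3298 0.0178] ydir [ 0.0831 -0.0156 -0.9964] yaw 82.88 op 60.1 F [ 0.5  0.6 -0.4]
```

Request:
apply_moves --steps '[{"x": -1,"y": -1,"z": -4,"spin": 0}]'

```text
time_s: 16.2
position: [0.5074, 0.3294, 0.0151]
tcp_rot: [[0.124, 0.086, -0.989], [0.992, -0.014, 0.123], [-0.004, -0.996, -0.087]]
force: [0.3, -0.5, -0.0]
opening: 0.692
```

```bash
python3 st.py 2
```

```text
16.3 [0.5063 0.3289 0.0141] ydir [ 0.0834 -0.0154 -0.9964] yaw 82.88 op 60.5 F [ 0.9 -0.4  0. ]
```

Request:
apply_moves --steps '[{"x": 0,"y": 0,"z": 0,"spin": 0},{"x": 0,"y": 0,"z": 0,"spin": 0},{"x": 0,"y": 0,"z": 0,"spin": 0},{"x": 0,"y": 0,"z": 0,"spin": 0},{"x": 0,"y": 0,"z": 0,"spin": 0}]' --grip 0

```text
time_s: 16.8
position: [0.5073, 0.3293, 0.015]
tcp_rot: [[0.124, 0.085, -0.989], [0.992, -0.015, 0.123], [-0.004, -0.996, -0.086]]
force: [-0.1, 1.1, 0.7]
opening: 0.324
```

```bash
python3 st.py 3
```

```text
16.95 [0.5073 0.3294 0.0151] ydir [ 0.0853 -0.0145 -0.9962] yaw 82.89 op 25.2 F [1.1 0.5 1.9]
```

```bash
python3 st.py 2; python3 - <<'E'
from h import *
b=imaging.capture("scene")
k=lambda im,x,y:cv2.resize(im[y:y+75,x:x+100],(800,600),interpolation=cv2.INTER_CUBIC)
cv2.imwrite("pics/e5.png",k(b,170,120)[:,:,::-1])
E
```

```text
17.05 [0.5073 0.3293 0.015 ] ydir [ 0.0852 -0.0146 -0.9963] yaw 82.88 op 25.1 F [-0.3  0.9  1.1]
```

View pics/e5.png

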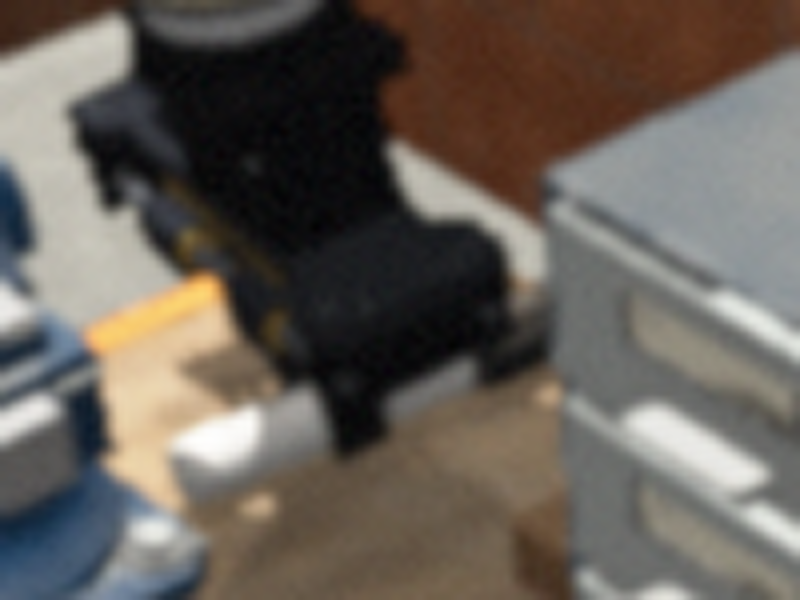

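Request:
apply_moves --steps '[{"x": 0,"y": 0,"z": 40,"spin": 0}]'

```text
time_s: 17.2
position: [0.5028, 0.3271, 0.0498]
tcp_rot: [[0.124, 0.072, -0.99], [0.992, -0.02, 0.123], [-0.011, -0.997, -0.074]]
force: [0.0, 0.2, -1.8]
opening: 0.291
```

```bash
python3 st.py 3; python3 - <<'E'
from h import *
b=imaging.capture("scene")
k=lambda im,x,y:cv2.resize(im[y:y+90,x:x+120],(800,600),interpolation=cv2.INTER_CUBIC)
cv2.imwrite("pics/e6.png",k(b,160,100)[:,:,::-1])
E
```

```text
17.35 [0.5086 0.3299 0.0567] ydir [ 0.089 -0.013 -0.996] yaw 82.88 op 24.8 F [-0.2  0.4 -2.9]
```

View pics/e6.png

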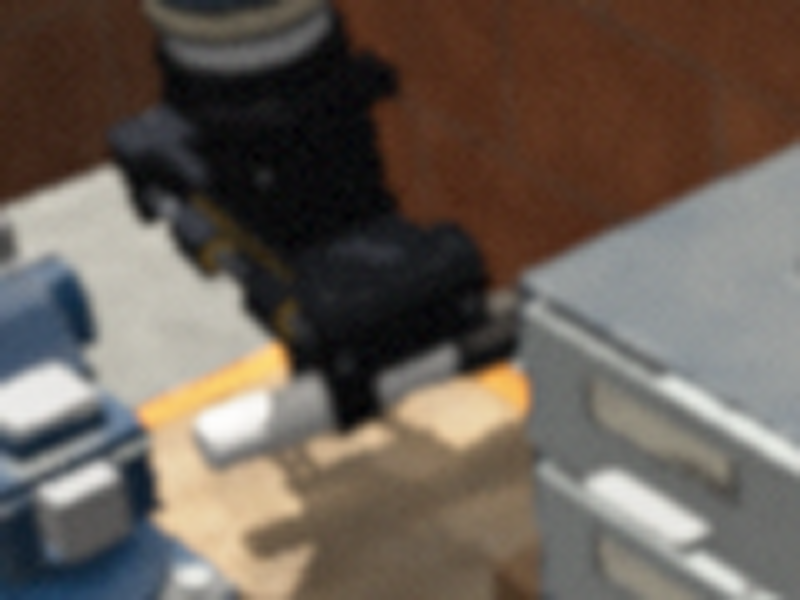

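The torch is gripped, level and lifted. I'm raising and carrying it across above the cabinet.

Request:
apply_moves --steps '[{"x": 0,"y": 0,"z": 45,"spin": 0},{"x": 0,"y": 0,"z": 45,"spin": 0},{"x": 0,"y": 0,"z": 45,"spin": 0},{"x": 0,"y": 0,"z": 45,"spin": 0},{"x": 0,"y": 0,"z": 45,"spin": 0},{"x": 0,"y": 0,"z": 30,"spin": 0}]'

```text
time_s: 18.0
position: [0.4948, 0.323, 0.3003]
tcp_rot: [[0.125, 0.048, -0.991], [0.992, -0.031, 0.124], [-0.025, -0.998, -0.051]]
force: [0.2, 0.7, -2.5]
opening: 0.286
```

```bash
python3 st.py 4
```

```text
18.2 [0.4939 0.3226 0.2971] ydir [ 0.0447 -0.0323 -0.9985] yaw 82.81 op 25.3 F [ 0.2 -0.6 -2.6]
```

Request:
apply_moves --steps '[{"x": 0,"y": -30,"z": 5,"spin": -0.1},{"x": 0,"y": -45,"z": 3,"spin": -0.14},{"x": 0,"y": -45,"z": 0,"spin": -0.14},{"x": 0,"y": -45,"z": 0,"spin": -0.14},{"x": 0,"y": -45,"z": 0,"spin": -0.14},{"x": 0,"y": -45,"z": 0,"spin": -0.14},{"x": 0,"y": -45,"z": 0,"spin": -0.14},{"x": 0,"y": -45,"z": 0,"spin": -0.14},{"x": -10,"y": -45,"z": 0,"spin": -0.14},{"x": -10,"y": -40,"z": 0,"spin": -0.14}]'

```text
time_s: 19.2
position: [0.4544, -0.1168, 0.2728]
tcp_rot: [[0.997, -0.07, -0.043], [0.043, -0.01, 0.999], [-0.07, -0.998, -0.007]]
force: [1.1, -0.8, -2.5]
opening: 0.289
```

```bash
python3 st.py 4
```

```text
19.4 [ 0.4549 -0.1156  0.2734] ydir [-0.069  -0.0093 -0.9976] yaw 2.68 op 25.1 F [-0.1 -0.2 -2.1]
```

Request:
apply_moves --steps '[{"x": -6,"y": -40,"z": 0,"spin": -0.03},{"x": -6,"y": -40,"z": 0,"spin": -0.03},{"x": -6,"y": -40,"z": -10,"spin": 0},{"x": -6,"y": -20,"z": -20,"spin": 0}]'

```text
time_s: 19.8
position: [0.4315, -0.2498, 0.2395]
tcp_rot: [[0.997, -0.072, -0.004], [0.004, 0.0, 1.0], [-0.072, -0.997, 0.001]]
force: [0.5, -0.0, -2.4]
opening: 0.289
```

```bash
python3 st.py 4; python3 - <<'E'
from h import *
b=imaging.capture("scene")
k=lambda im,x,y:cv2.resize(im[y:y+165,x:x+220],(800,600),interpolation=cv2.INTER_CUBIC)
cv2.imwrite("pics/f1.png",k(b,270,140)[:,:,::-1])
E
```

```text
20.0 [ 0.4299 -0.246   0.2385] ydir [-0.077   0.0063 -0.997 ] yaw 0.2 op 25.0 F [-0.  -0.2 -2. ]
```

View pics/f1.png

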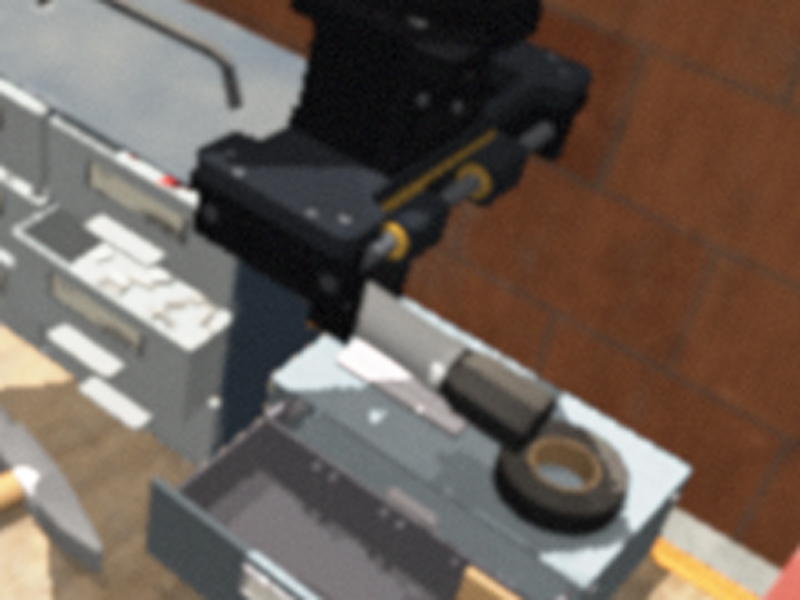

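```bash
python3 - <<'E'
from h import *
b=imaging.capture("scene");a=imaging.capture("top")
crop(b,350,200,80,60,10,"f2.png");crop(a,330,140,120,100,6,"f3.png")
E
```

```text
(no output)
```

View pics/f2.png

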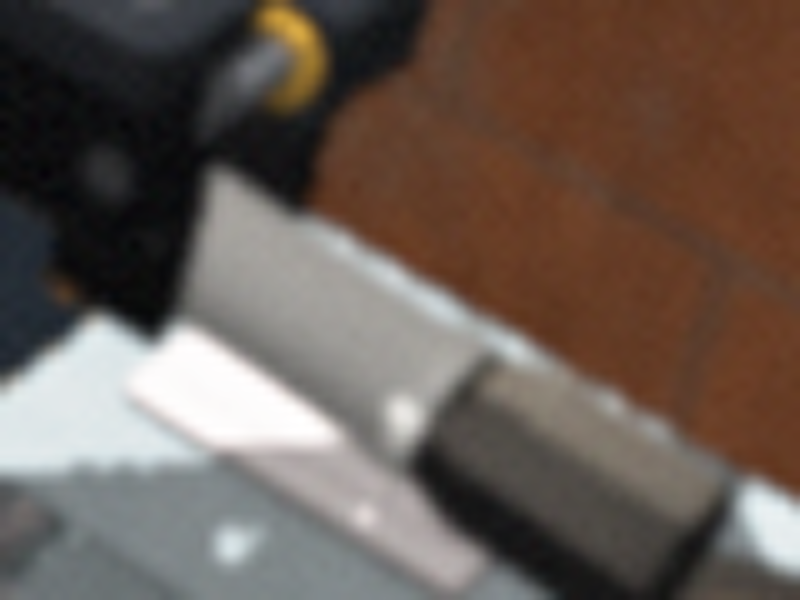

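View pics/f3.png

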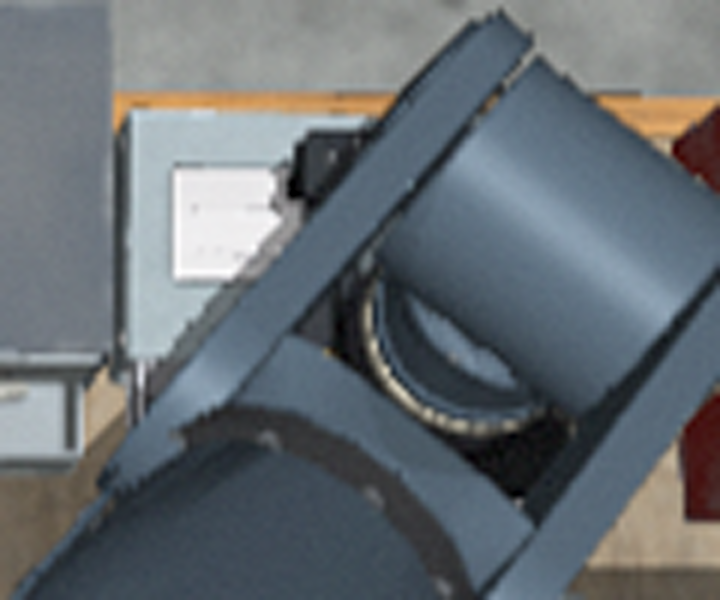

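```bash
python3 - <<'E'
from h import *
for xT in(.427,.430,.433):
  C,d=ray("scene",np.array([[690,545],[450,415],[195,250]])/10+[350-.45,200-.45])
  P=C+d*((xT-C[0])/d[:,0])[:,None];print(xT,P.round(4).tolist(), np.degrees(np.arctan2(P[0,2]-P[2,2],P[0,1]-P[2,1])))
E
```

```text
0.427 [[0.427, -0.3432, 0.2396], [0.427, -0.3014, 0.2372], [0.427, -0.2519, 0.2397]] -179.920511397231
0.43 [[0.43, -0.3422, 0.2366], [0.43, -0.3001, 0.2341], [0.43, -0.2504, 0.2367]] -179.920511397231
0.433 [[0.433, -0.3413, 0.2336], [0.433, -0.2989, 0.2311], [0.433, -0.2488, 0.2337]] -179.92051139723102
```

Request:
apply_moves --steps '[{"x": -6,"y": -7,"z": -45,"spin": -0.015}]'

```text
time_s: 20.25
position: [0.4301, -0.2555, 0.2]
tcp_rot: [[0.998, -0.061, 0.007], [-0.008, -0.007, 1.0], [-0.061, -0.998, -0.007]]
force: [1.6, -1.1, -2.3]
opening: 0.291
```

```bash
python3 st.py 4
```

```text
20.45 [ 0.4248 -0.2524  0.1954] ydir [-0.0753  0.0055 -0.9971] yaw -0.52 op 25.0 F [ 0.7 -0.2 -1.3]
```

Request:
apply_moves --steps '[{"x": 0,"y": 0,"z": -45,"spin": 0}]'

```text
time_s: 20.55
position: [0.4302, -0.2561, 0.1559]
tcp_rot: [[0.998, -0.062, 0.008], [-0.009, -0.006, 1.0], [-0.062, -0.998, -0.007]]
force: [1.0, -1.1, -2.0]
opening: 0.288
```

```bash
python3 st.py 4; python3 - <<'E'
from h import *
b=imaging.capture("scene")
k=lambda im,x,y:cv2.resize(im[y:y+120,x:x+160],(800,600),interpolation=cv2.INTER_CUBIC)
cv2.imwrite("pics/f4.png",k(b,290,180)[:,:,::-1])
E
```

```text
20.75 [ 0.4252 -0.2522  0.1515] ydir [-0.0754  0.0055 -0.9971] yaw -0.48 op 24.9 F [ 1.  -0.2 -1.6]
```

View pics/f4.png

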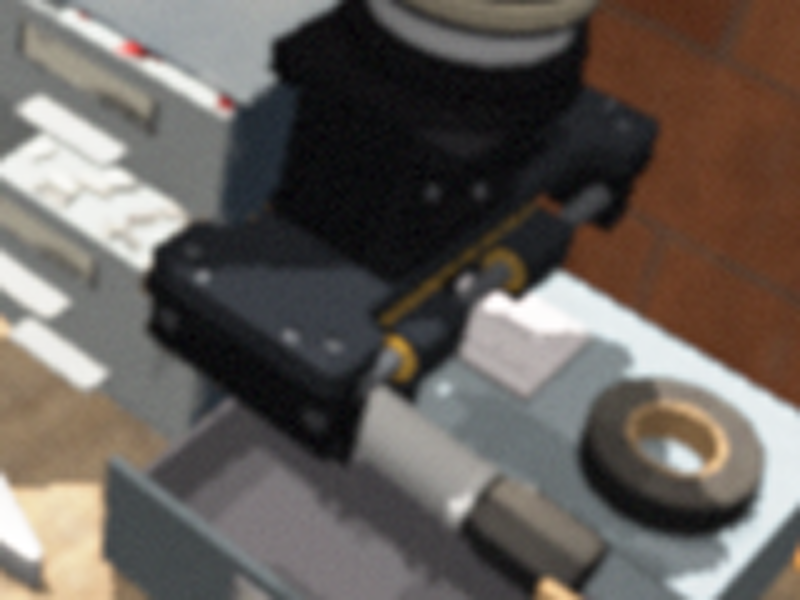

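Request:
apply_moves --steps '[{"x": 0,"y": -3,"z": -40,"spin": 0}]'

```text
time_s: 20.9
position: [0.4305, -0.2594, 0.1178]
tcp_rot: [[0.998, -0.062, 0.008], [-0.008, -0.007, 1.0], [-0.062, -0.998, -0.008]]
force: [0.8, 0.3, -2.4]
opening: 0.284
```

```bash
python3 st.py 4
```

```text
21.1 [ 0.4262 -0.2561  0.1137] ydir [-0.0729  0.0032 -0.9973] yaw -0.5 op 24.8 F [ 0.5  0.  -1.6]
```

Request:
apply_moves --steps '[{"x": 0,"y": 0,"z": -20,"spin": 0}]'

```text
time_s: 21.2
position: [0.4286, -0.2581, 0.0973]
tcp_rot: [[0.998, -0.067, 0.009], [-0.009, -0.003, 1.0], [-0.067, -0.998, -0.003]]
force: [1.4, -1.9, -1.7]
opening: 0.289
```

```bash
python3 st.py 4; python3 - <<'E'
from h import *
b=imaging.capture("scene");a=imaging.capture("top")
k=lambda im,x,y:cv2.resize(im[y:y+120,x:x+160],(800,600),interpolation=cv2.INTER_CUBIC)
cv2.imwrite("pics/f5.png",k(b,290,200)[:,:,::-1])
crop(a,330,140,120,100,6,"f6.png")
E
```

```text
21.4 [ 0.4267 -0.2564  0.0953] ydir [-0.0716  0.002  -0.9974] yaw -0.5 op 25.5 F [ 0.2  0.3 -2.5]
```

View pics/f5.png

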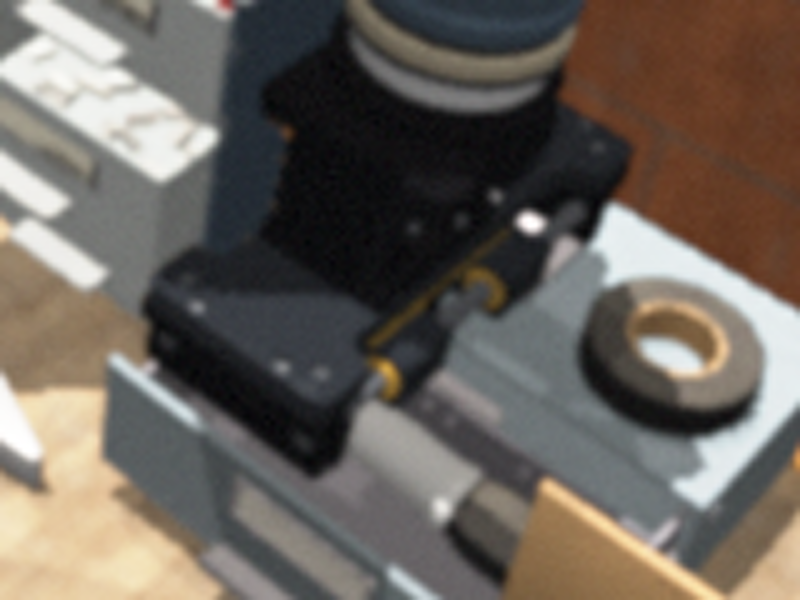

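View pics/f6.png

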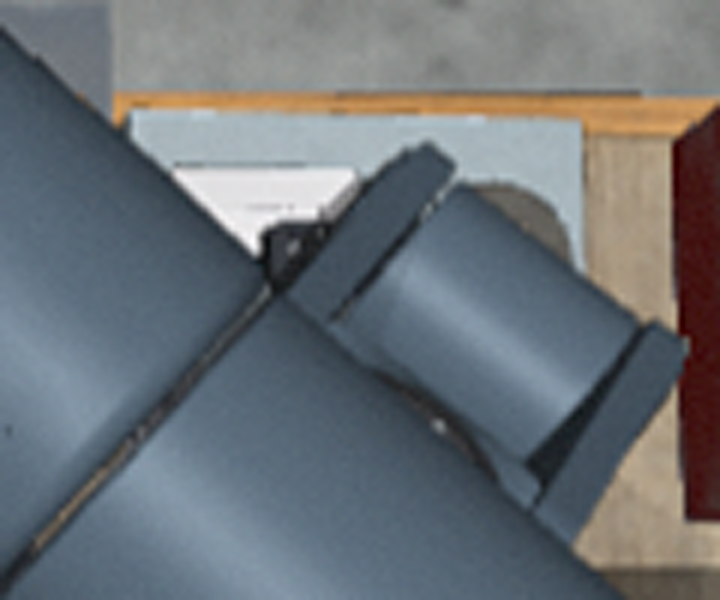

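Request:
apply_moves --steps '[{"x": -3,"y": 2,"z": -20,"spin": 0}]'

```text
time_s: 21.6
position: [0.4263, -0.2567, 0.0779]
tcp_rot: [[0.998, -0.065, 0.009], [-0.009, -0.004, 1.0], [-0.065, -0.998, -0.005]]
force: [0.5, 0.2, -2.0]
opening: 0.287
```

```bash
python3 st.py 3
```

```text
21.75 [ 0.4233 -0.2542  0.0754] ydir [-0.0723  0.0026 -0.9974] yaw -0.5 op 24.8 F [ 0.4  0.4 -1.5]
```

Request:
apply_moves --steps '[{"x": 0,"y": 0,"z": -13,"spin": 0}]'

```text
time_s: 21.85
position: [0.4248, -0.2554, 0.0638]
tcp_rot: [[0.998, -0.069, 0.009], [-0.009, -0.001, 1.0], [-0.069, -0.998, -0.001]]
force: [1.3, 0.1, -1.8]
opening: 0.286
```

```bash
python3 st.py 3; python3 - <<'E'
from h import *
b=imaging.capture("scene")
k=lambda im,x,y:cv2.resize(im[y:y+120,x:x+160],(800,600),interpolation=cv2.INTER_CUBIC)
cv2.imwrite("pics/f7.png",k(b,290,210)[:,:,::-1])
E
```

```text
22.0 [ 0.4231 -0.2539  0.062 ] ydir [-0.0733  0.0035 -0.9973] yaw -0.49 op 25.3 F [ 0.3 -0.2 -1.9]
```

View pics/f7.png

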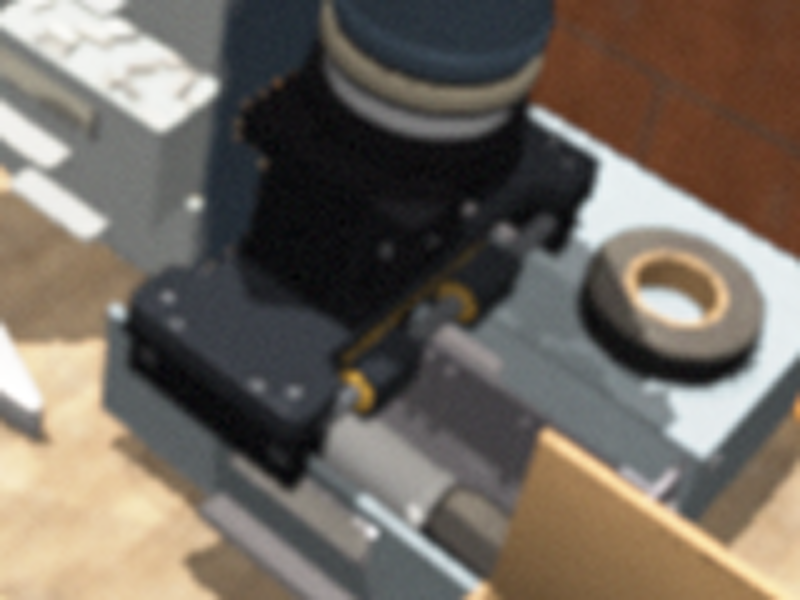

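Request:
apply_moves --steps '[{"x": 0,"y": 0,"z": -7,"spin": 0}]'

```text
time_s: 22.15
position: [0.424, -0.2547, 0.0558]
tcp_rot: [[0.997, -0.071, 0.009], [-0.009, 0.001, 1.0], [-0.071, -0.997, 0.001]]
force: [-0.5, -0.1, -2.9]
opening: 0.291
```

```bash
python3 st.py 3
```

```text
22.3 [ 0.4232 -0.2541  0.0549] ydir [-0.0731  0.0032 -0.9973] yaw -0.49 op 24.5 F [-0.2 -0.8 -1.7]
```

Request:
apply_moves --steps '[{"x": 0,"y": 0,"z": -4,"spin": 0}]'

```text
time_s: 22.4
position: [0.4234, -0.2542, 0.0512]
tcp_rot: [[0.997, -0.073, 0.009], [-0.009, 0.003, 1.0], [-0.073, -0.997, 0.002]]
force: [-1.0, 1.5, 0.5]
opening: 0.287
```

```bash
python3 st.py 3
```

```text
22.55 [ 0.4234 -0.2542  0.051 ] ydir [-0.0728  0.003  -0.9973] yaw -0.48 op 24.9 F [0.3 1.2 0.2]
```

It's touching the floor (z force went from -1.8 to +0.2). Releasing.

Request:
apply_moves --steps '[{"x": 0,"y": 0,"z": 0,"spin": 0},{"x": 0,"y": 0,"z": 0,"spin": 0},{"x": 0,"y": 0,"z": 0,"spin": 0}]' --grip 33

```text
time_s: 22.85
position: [0.4236, -0.2544, 0.0513]
tcp_rot: [[0.997, -0.072, 0.008], [-0.008, 0.002, 1.0], [-0.072, -0.997, 0.002]]
force: [0.0, 0.1, -0.7]
opening: 0.374
```

```bash
python3 st.py 3; python3 - <<'E'
from h import *
b=imaging.capture("scene")
k=lambda im,x,y:cv2.resize(im[y:y+120,x:x+160],(800,600),interpolation=cv2.INTER_CUBIC)
cv2.imwrite("pics/f8.png",k(b,290,210)[:,:,::-1])
E
```

```text
23.0 [ 0.4236 -0.2544  0.0513] ydir [-0.0724  0.0024 -0.9974] yaw -0.48 op 33.0 F [ 0.1 -0.2  0.3]
```

View pics/f8.png

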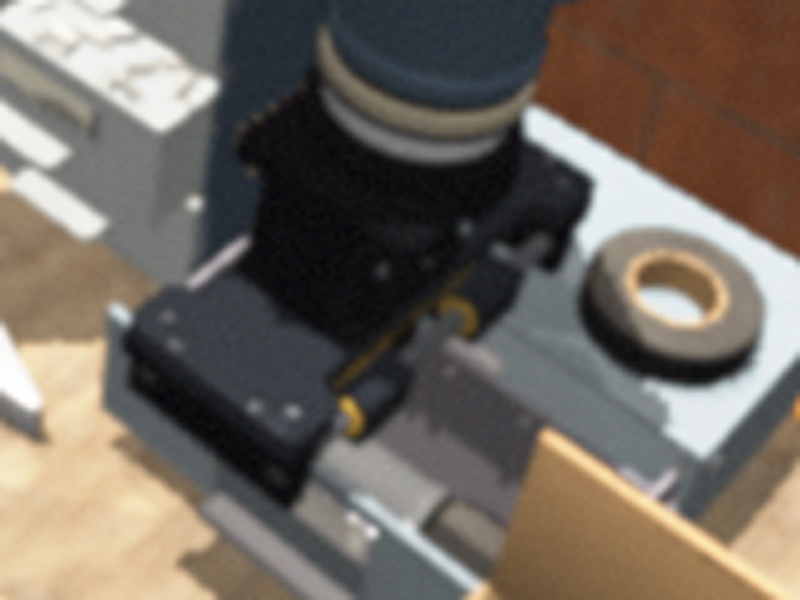

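Request:
apply_moves --steps '[{"x": 0,"y": 0,"z": 20,"spin": 0}]'

```text
time_s: 23.15
position: [0.4223, -0.2534, 0.0698]
tcp_rot: [[0.997, -0.076, 0.009], [-0.008, 0.006, 1.0], [-0.076, -0.997, 0.005]]
force: [-0.5, -0.5, -0.3]
opening: 0.377
```

```bash
python3 st.py 3
```

```text
23.3 [ 0.4242 -0.255   0.0719] ydir [-7.050e-02  7.000e-04 -9.975e-01] yaw -0.49 op 33.0 F [-0.  -1.  -0.3]
```

Request:
apply_moves --steps '[{"x": 0,"y": 0,"z": 45,"spin": 0},{"x": 0,"y": 0,"z": 45,"spin": 0},{"x": -20,"y": 0,"z": 40,"spin": 0},{"x": -20,"y": 20,"z": 20,"spin": 0}]'

```text
time_s: 23.7
position: [0.383, -0.2351, 0.2189]
tcp_rot: [[0.997, -0.079, 0.009], [-0.008, 0.008, 1.0], [-0.079, -0.997, 0.007]]
force: [0.3, 0.1, 0.4]
opening: 0.378
```

```bash
python3 st.py 3; python3 - <<'E'
from h import *
b=imaging.capture("scene");a=imaging.capture("top")
k=lambda im,x,y:cv2.resize(im[y:y+120,x:x+160],(800,600),interpolation=cv2.INTER_CUBIC)
cv2.imwrite("pics/f9.png",k(b,300,210)[:,:,::-1])
crop(a,330,140,120,100,6,"f10.png")
E
```

```text
23.85 [ 0.381  -0.2316  0.2174] ydir [-0.0822  0.012  -0.9965] yaw -0.4 op 32.7 F [-0.1  0.8  0.3]
```

View pics/f9.png

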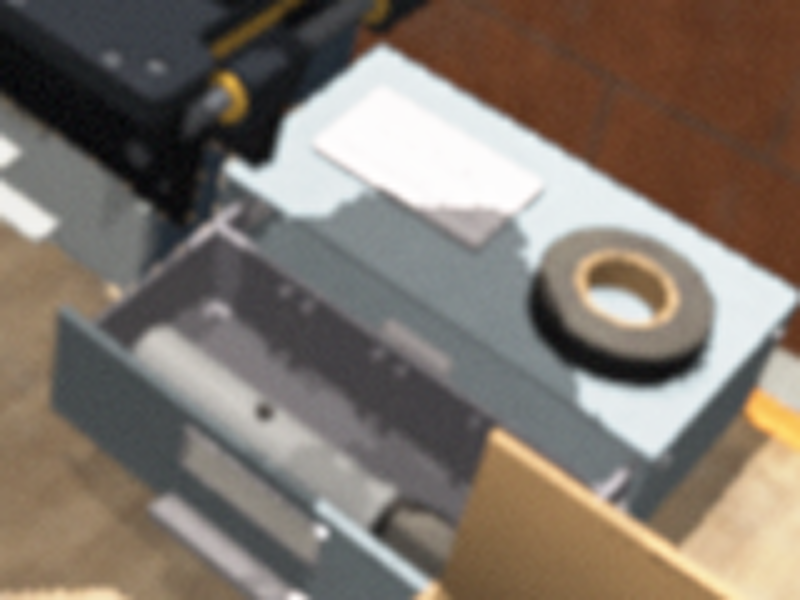

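View pics/f10.png

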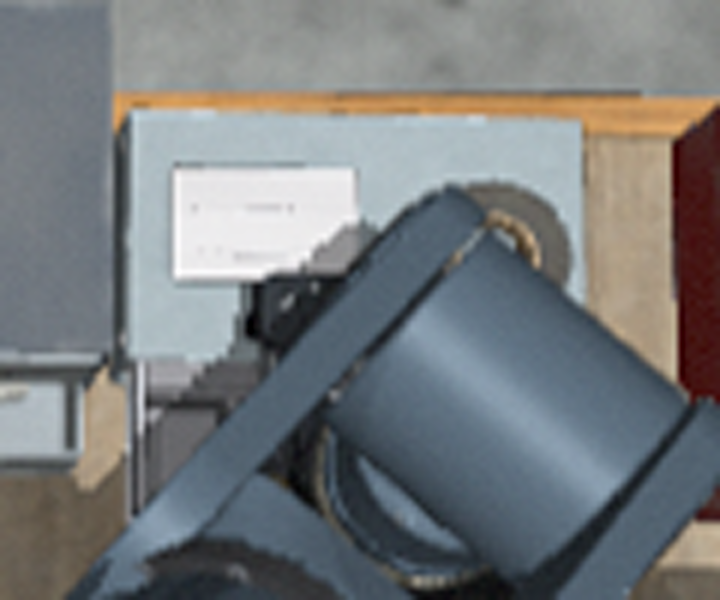

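The torch lies on the tray floor along the front side, inside both end walls, and the divider and tape are undisturbed. I'm closing the fingers and going round to the front.

Request:
apply_moves --steps '[{"x": -30,"y": -20,"z": 0,"spin": 0},{"x": -16,"y": -14,"z": 0,"spin": 0}]' --grip 0

```text
time_s: 24.15
position: [0.3371, -0.2666, 0.2138]
tcp_rot: [[0.996, -0.084, 0.002], [-0.001, 0.014, 1.0], [-0.084, -0.996, 0.014]]
force: [0.3, -0.5, -0.5]
opening: 0.277
```

```bash
python3 st.py 4; python3 - <<'E'
from h import *
a=imaging.capture("top")
crop(a,330,140,120,100,6,"g1.png")
E
```

```text
24.35 [ 0.3382 -0.2666  0.2141] ydir [-0.0824  0.0144 -0.9965] yaw -0.21 op 8.8 F [-0.5  0.4  0.1]
```

View pics/g1.png

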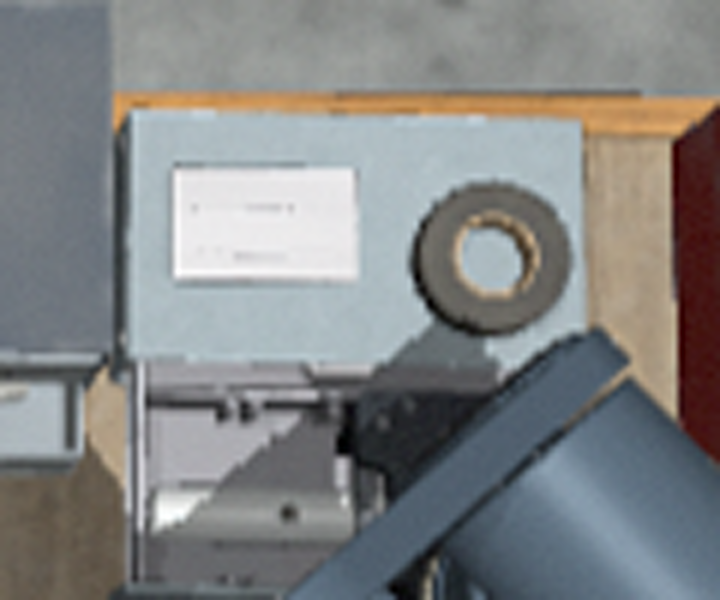

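Request:
apply_moves --steps '[{"x": 0,"y": 0,"z": -48,"spin": 0}]'

```text
time_s: 24.5
position: [0.3427, -0.2701, 0.1694]
tcp_rot: [[0.997, -0.073, 0.003], [-0.003, 0.003, 1.0], [-0.073, -0.997, 0.003]]
force: [0.9, -1.0, -0.8]
opening: 0.022
```

```bash
python3 st.py 3; python3 -c "
from h import *
print(onz('top',[[330+152/6-.4,140+510/6]],.047))"
```

```text
24.65 [ 0.3374 -0.264   0.1641] ydir [-0.0876  0.0207 -0.9959] yaw -0.07 op 0.3 F [ 0.2 -0.4  0.7]
[[ 0.42397288 -0.1886845   0.047     ]]
```

Request:
apply_moves --steps '[{"x": 0,"y": 0,"z": -48,"spin": 0}]'

```text
time_s: 24.75
position: [0.3416, -0.2679, 0.1203]
tcp_rot: [[0.997, -0.079, 0.001], [-0.001, 0.01, 1.0], [-0.079, -0.997, 0.009]]
force: [0.8, -1.3, -0.8]
opening: 0.009
```

```bash
python3 st.py 3
```

```text
24.9 [ 0.3366 -0.2624  0.1155] ydir [-0.0919  0.0258 -0.9954] yaw 0.0 op 0.8 F [ 0.2  0.4 -0.4]
```

Request:
apply_moves --steps '[{"x": 0,"y": 0,"z": -42,"spin": 0}]'

```text
time_s: 25.0
position: [0.3403, -0.2662, 0.0782]
tcp_rot: [[0.997, -0.083, 0.001], [0.0, 0.015, 1.0], [-0.083, -0.996, 0.015]]
force: [-0.2, 0.2, -0.3]
opening: 0.01
```

```bash
python3 st.py 3; python3 - <<'E'
from h import *
b=imaging.capture("scene")
k=lambda im,x,y:cv2.resize(im[y:y+150,x:x+200],(800,600),interpolation=cv2.INTER_CUBIC)
cv2.imwrite("pics/g2.png",k(b,270,200)[:,:,::-1])
E
```

```text
25.15 [ 0.3365 -0.2621  0.0746] ydir [-0.0931  0.0269 -0.9953] yaw 0.03 op 0.7 F [-0.1 -0.4  1.1]
```

View pics/g2.png

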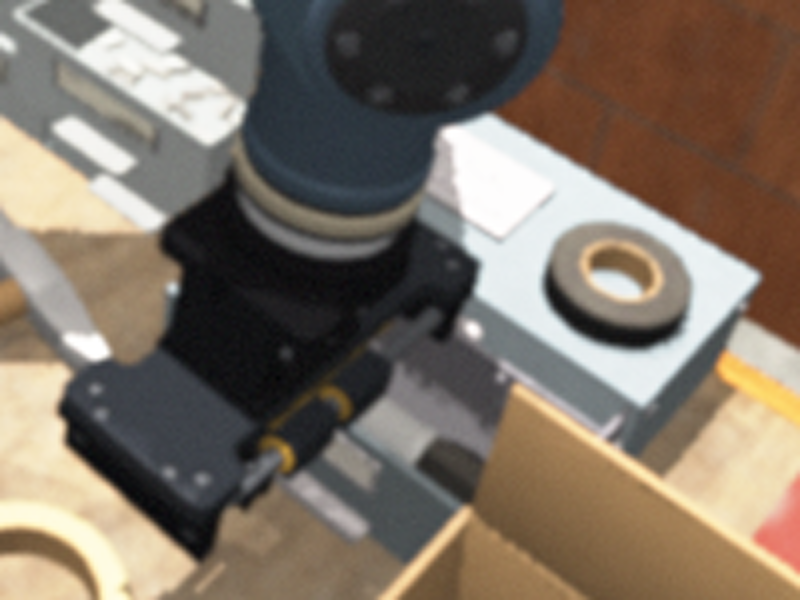

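The fingers are in front of the panel with the body clear of the unit's top. I'm pushing in stages.

Request:
apply_moves --steps '[{"x": 15,"y": -2,"z": 4,"spin": 0},{"x": 15,"y": 0,"z": 0,"spin": 0},{"x": 15,"y": 0,"z": 0,"spin": 0}]'

```text
time_s: 25.5
position: [0.3842, -0.2666, 0.0901]
tcp_rot: [[0.996, -0.084, 0.003], [-0.002, 0.015, 1.0], [-0.084, -0.996, 0.015]]
force: [-1.4, 0.2, -0.9]
opening: 0.007
```

```bash
python3 st.py 3
```

```text
25.65 [ 0.3851 -0.2672  0.0893] ydir [-0.0816  0.0136 -0.9966] yaw -0.04 op 0.9 F [-0.1 -0.5  0.6]
```

Request:
apply_moves --steps '[{"x": 15,"y": 0,"z": 0,"spin": 0},{"x": 15,"y": 0,"z": 0,"spin": 0}]'

```text
time_s: 25.85
position: [0.4129, -0.2658, 0.0916]
tcp_rot: [[0.996, -0.084, 0.003], [-0.001, 0.015, 1.0], [-0.084, -0.996, 0.015]]
force: [-0.9, -0.6, -1.2]
opening: 0.006
```

```bash
python3 st.py 3; python3 - <<'E'
from h import *
b=imaging.capture("scene")
k=lambda im,x,y:cv2.resize(im[y:y+150,x:x+200],(800,600),interpolation=cv2.INTER_CUBIC)
cv2.imwrite("pics/g3.png",k(b,270,200)[:,:,::-1])
E
```

```text
26.0 [ 0.4138 -0.2663  0.091 ] ydir [-0.0829  0.0137 -0.9965] yaw 0.0 op 0.2 F [-0.3  0.2 -0.1]
```

View pics/g3.png

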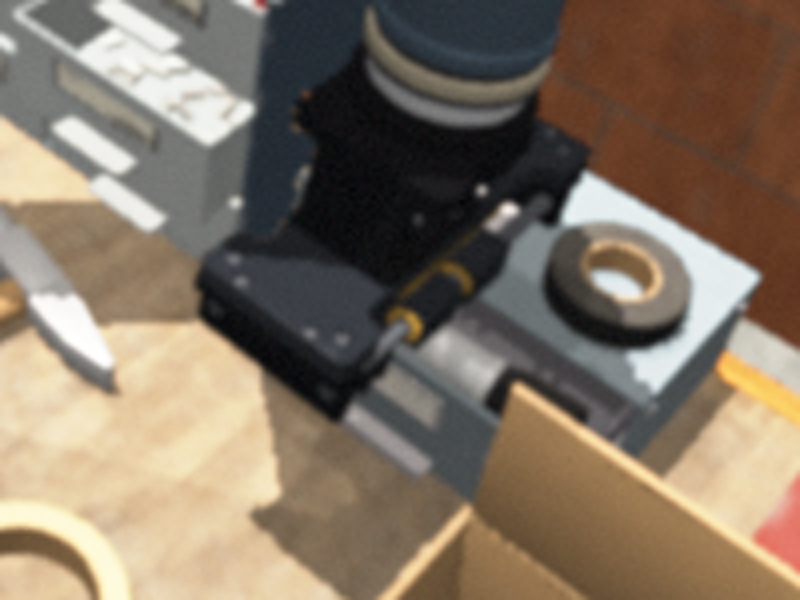

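The drawer is moving, but the tool rose until the tips are only about 5 mm below the panel top, so I'm lowering before going on.

Request:
apply_moves --steps '[{"x": -3,"y": 0,"z": -14,"spin": 0}]'

```text
time_s: 26.15
position: [0.4107, -0.2667, 0.0777]
tcp_rot: [[0.997, -0.082, 0.001], [-0.0, 0.012, 1.0], [-0.082, -0.997, 0.012]]
force: [0.3, 0.1, 0.1]
opening: 0.005
```

```bash
python3 st.py 3
```

```text
26.3 [ 0.4088 -0.2652  0.0762] ydir [-0.0862  0.017  -0.9961] yaw -0.04 op 0.4 F [-0.   0.5 -1. ]
```

Request:
apply_moves --steps '[{"x": 22,"y": 0,"z": -1,"spin": 0}]'

```text
time_s: 26.4
position: [0.4273, -0.2639, 0.0751]
tcp_rot: [[0.996, -0.092, 0.004], [-0.002, 0.021, 1.0], [-0.092, -0.996, 0.021]]
force: [-5.1, -0.2, 2.2]
opening: 0.003
```

```bash
python3 st.py 3
```

```text
26.55 [ 0.4315 -0.2657  0.0755] ydir [-0.0851  0.0159 -0.9962] yaw 0.0 op 0.6 F [-0.5  0.2 -0. ]
```

Request:
apply_moves --steps '[{"x": 20,"y": 0,"z": -2,"spin": 0}]'

```text
time_s: 26.65
position: [0.4488, -0.2646, 0.0736]
tcp_rot: [[0.996, -0.089, 0.002], [-0.001, 0.018, 1.0], [-0.089, -0.996, 0.018]]
force: [0.7, -0.2, 0.5]
opening: 0.002
```

```bash
python3 st.py 3; python3 - <<'E'
from h import *
b=imaging.capture("scene")
k=lambda im,x,y:cv2.resize(im[y:y+150,x:x+200],(800,600),interpolation=cv2.INTER_CUBIC)
cv2.imwrite("pics/g4.png",k(b,270,190)[:,:,::-1])
E
```

```text
26.8 [ 0.4515 -0.2659  0.0737] ydir [-0.0846  0.0152 -0.9963] yaw 0.05 op 0.8 F [ 0.  -0.6 -0.1]
```

View pics/g4.png

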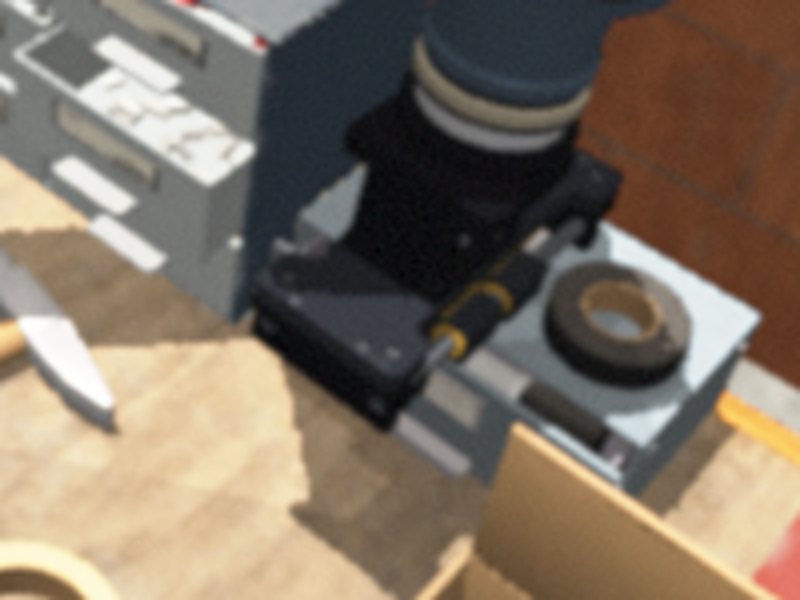

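Request:
apply_moves --steps '[{"x": 16,"y": 0,"z": 0,"spin": 0}]'

```text
time_s: 26.95
position: [0.462, -0.2645, 0.0733]
tcp_rot: [[0.996, -0.094, 0.0], [0.001, 0.019, 1.0], [-0.094, -0.995, 0.019]]
force: [-5.5, -2.8, 1.2]
opening: 0.006
```

```bash
python3 st.py 3
```

```text
27.1 [ 0.4664 -0.2656  0.0737] ydir [-0.0854  0.0158 -0.9962] yaw 0.04 op 0.3 F [-0.6 -0.6  0.5]
```

Request:
apply_moves --steps '[{"x": 12,"y": 0,"z": 0,"spin": 0}]'

```text
time_s: 27.2
position: [0.4696, -0.2644, 0.0734]
tcp_rot: [[0.995, -0.105, -0.003], [0.005, 0.02, 1.0], [-0.105, -0.994, 0.02]]
force: [-34.8, -13.8, 12.2]
opening: 0.003
```

```bash
python3 st.py 3
```

```text
27.35 [ 0.4692 -0.2646  0.0734] ydir [-0.1051  0.0201 -0.9943] yaw 0.29 op 0.2 F [-19.   -7.2   7.5]
```

Request:
apply_moves --steps '[{"x": 8,"y": 0,"z": 0,"spin": 0}]'

```text
time_s: 27.45
position: [0.4689, -0.2645, 0.0736]
tcp_rot: [[0.993, -0.122, -0.005], [0.008, 0.022, 1.0], [-0.122, -0.992, 0.023]]
force: [-16.5, -7.6, 7.9]
opening: 0.007
```

```bash
python3 st.py 3; python3 - <<'E'
from h import *
b=imaging.capture("scene")
k=lambda im,x,y:cv2.resize(im[y:y+150,x:x+200],(800,600),interpolation=cv2.INTER_CUBIC)
cv2.imwrite("pics/g5.png",k(b,280,190)[:,:,::-1])
E
```

```text
27.6 [ 0.469  -0.2645  0.0736] ydir [-0.1224  0.0225 -0.9922] yaw 0.49 op 0.3 F [-17.7  -6.8   8. ]
```

View pics/g5.png

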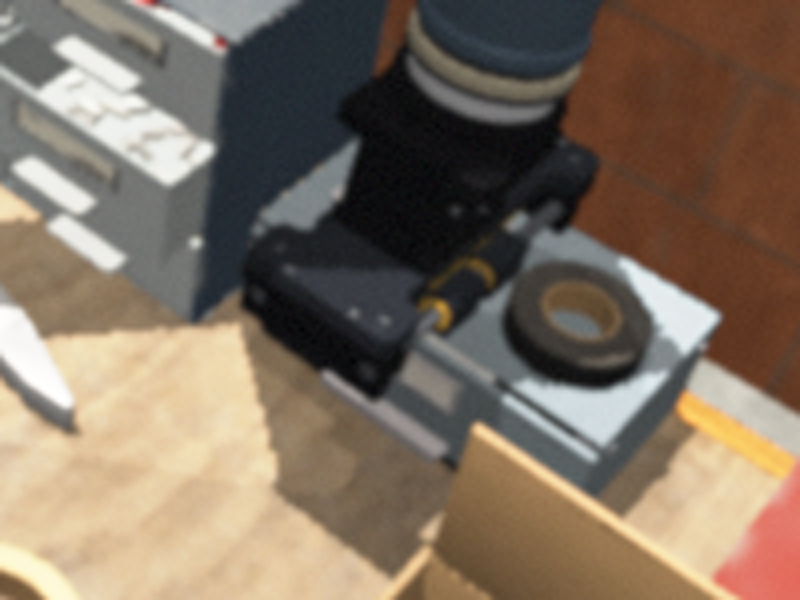

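It's blocked at x=0.469 with about 18 N, and a gap still shows at the panel. Most likely the thicker upper part of the leaning finger is meeting the unit's front top edge. I'll back off, raise so that only the tips overlap the panel, and look again.

Request:
apply_moves --steps '[{"x": -20,"y": 0,"z": 2,"spin": 0}]'

```text
time_s: 27.75
position: [0.4489, -0.2655, 0.0757]
tcp_rot: [[0.993, -0.122, -0.006], [0.009, 0.021, 1.0], [-0.122, -0.992, 0.022]]
force: [0.8, -0.4, 0.3]
opening: 0.004
```

```bash
python3 st.py 3; python3 - <<'E'
from h import *
b=imaging.capture("scene")
k=lambda im,x,y:cv2.resize(im[y:y+90,x:x+120],(800,600),interpolation=cv2.INTER_CUBIC)
cv2.imwrite("pics/g6.png",k(b,340,240)[:,:,::-1])
E
```

```text
27.9 [ 0.4477 -0.2642  0.0757] ydir [-0.1227  0.0238 -0.9922] yaw 0.38 op 0.5 F [ 0.1 -0.3  0.2]
```

View pics/g6.png

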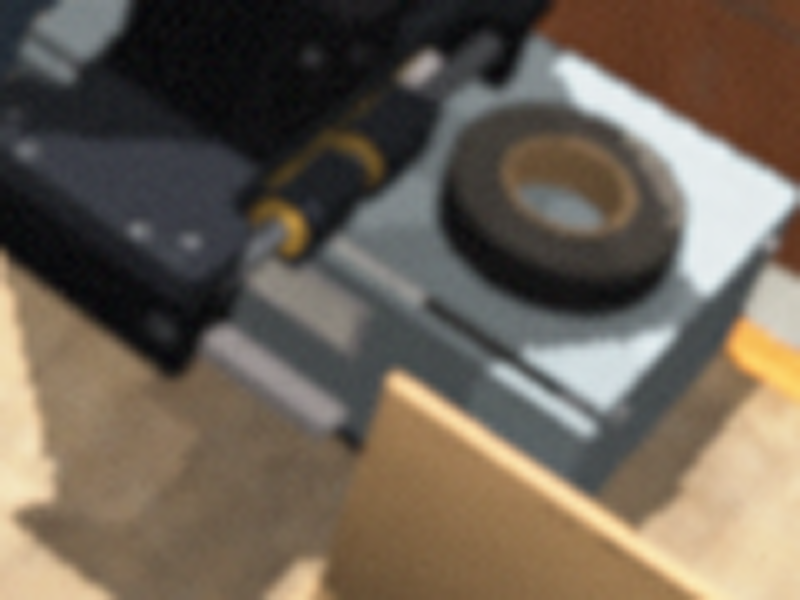

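```bash
python3 - <<'E'
from h import *
k=800/120
g=lambda u,v:[340+u/k-.45,240+v/k-.45]
print(onz("scene",[g(590,437),g(490,372),g(243,275)],.088).round(4))
print(onz("scene",[g(605,408),g(435,297)],.095).round(4))
# predicted pixels of panel outer edge for opening q at y=-.36
for q in(0,.005,.01,.015,.02):
    p=proj("scene",[[.480-q,-.3735,.088],[.480-q,-.34,.088],[.485,-.36,.095]]);print(q,((p-[340,240]+.45)*k).round(0).tolist())
E
```

```text
[[ 0.4781 -0.3737  0.088 ]
 [ 0.4776 -0.3434  0.088 ]
 [ 0.4567 -0.2757  0.088 ]]
[[ 0.4837 -0.373   0.095 ]
 [ 0.4836 -0.3205  0.095 ]]
0 [[593.0, 432.0], [484.0, 360.0], [564.0, 377.0]]
0.005 [[584.0, 443.0], [474.0, 370.0], [564.0, 377.0]]
0.01 [[574.0, 454.0], [465.0, 381.0], [564.0, 377.0]]
0.015 [[565.0, 465.0], [455.0, 391.0], [564.0, 377.0]]
0.02 [[555.0, 476.0], [445.0, 402.0], [564.0, 377.0]]
```

By projection the panel's outer face is at x≈0.478, against about 0.479 expected at home. So the block was probably the panel already seated against the shell. I'll retreat and check with a clear view from both cameras.

Request:
apply_moves --steps '[{"x": -35,"y": 0,"z": 15,"spin": 0},{"x": -30,"y": 0,"z": 40,"spin": 0},{"x": 0,"y": 30,"z": 45,"spin": 0},{"x": 0,"y": 45,"z": 40,"spin": 0},{"x": 0,"y": 45,"z": 0,"spin": 0},{"x": 0,"y": 45,"z": 0,"spin": 0},{"x": 0,"y": 45,"z": 0,"spin": 0},{"x": 0,"y": 45,"z": 0,"spin": 0}]'

```text
time_s: 28.75
position: [0.3955, -0.0198, 0.2135]
tcp_rot: [[0.996, -0.094, 0.004], [-0.003, 0.012, 1.0], [-0.094, -0.996, 0.012]]
force: [0.4, -0.3, 0.1]
opening: 0.004
```

```bash
python3 st.py 3; python3 - <<'E'
from h import *
b=imaging.capture("scene");a=imaging.capture("top")
crop(b,320,215,150,112,5.3,"h1.png");crop(a,330,140,120,100,6,"h2.png")
E
```

```text
28.9 [ 0.3946 -0.0189  0.2132] ydir [-0.0957  0.0121 -0.9953] yaw 0.21 op 0.5 F [-0.3 -0.2 -0.2]
```

View pics/h1.png

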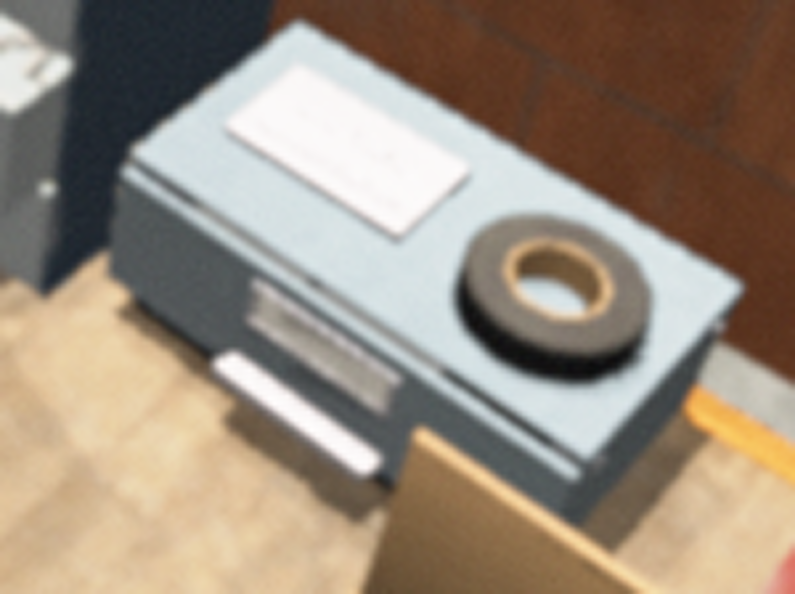

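View pics/h2.png

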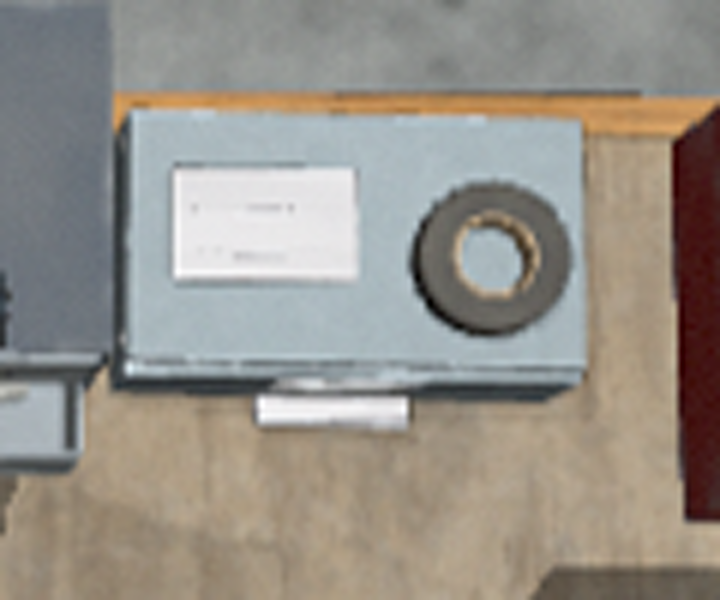

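```bash
python3 - <<'E'
from h import *
k=5.3;gs=lambda u,v:[320+(u)/k-.4,215+(v)/k-.4]
gt=lambda u,v:[330+u/6-.4,140+v/6-.4]
print("scene panel",onz("scene",[gs(578,478),gs(124,175)],.088).round(4).tolist(),"shell",onz("scene",[gs(590,460),gs(133,153)],.095).round(4).tolist())
print("top panel",onz("top",[gt(580,380),gt(130,373)],.088).round(4).tolist(),"shell",onz("top",[gt(582,366),gt(130,359)],.095).round(4).tolist())
for q in (0,.005,.01):
  print(q,[((p-np.array([320,215])+.4)*k).round(0).tolist() for p in proj("scene",[[.4795-q,-.373,.088],[.4815-q,-.176,.088]])])
print("divider",onz("top",[gt(174,166),gt(357,281)],.1).round(4).tolist())
E
```

```text
scene panel [[0.4795, -0.3741, 0.088], [0.4802, -0.177, 0.088]] shell [[0.4833, -0.3745, 0.095], [0.4863, -0.1756, 0.095]]
top panel [[0.4793, -0.3709, 0.088], [0.4808, -0.1745, 0.088]] shell [[0.4844, -0.3701, 0.095], [0.4859, -0.1738, 0.095]]
0 [[575.0, 476.0], [124.0, 172.0]]
0.005 [[568.0, 485.0], [116.0, 178.0]]
0.01 [[560.0, 493.0], [108.0, 185.0]]
divider [[0.5707, -0.1931, 0.1], [0.5202, -0.2721, 0.1]]
```

In both views the panel face stands about 5 mm in front of the shell, which is its own thickness, so the drawer is home. The divider lies flat and centred near (0.545, -0.233), the tape hasn't moved, and the arm is clear. Handing in.

```bash
python3 - <<'E'
from rig import job,read_state
print(job.hand_in(), read_state()['time_s'])
E
```

```text
the job is handed in; nothing more can be done
the job is handed in; nothing more can be done
```

I handed the job in at about 29 s of the 72 s, with all four steps done as far as the cameras and forces show; the hand-in gave no verdict.

- **Divider:** I lifted the larger plate out of the middle slots with the drawer open, stood it on the unit and tipped it flat. It lies left of the tape roll with its centre at about (0.545, -0.233), well inside the edges. The tape roll looked unmoved in the last pictures.
- **Torch:** I laid it across the whole drawer and let go. Before I pushed the drawer in, it lay on the floor inside both end walls, with its middle about 3 mm from the drawer's middle. It can't be seen now that the drawer is shut.
- **Drawer:** I pushed until it met a hard stop at about 18 N, more than the 9 N catch. I first took that stop for the finger meeting the unit's top edge. After backing off, the panel face measured 4–6 mm in front of the shell in both cameras. The panel is 5 mm thick, so the drawer is home to within about 1 mm.

**What disagreed:**
- The tool drifted up to 7° off vertical during fast moves, which I allowed for with slower single steps.
- The two cameras differed by 2–4 mm sideways at the unit and 6 mm at the torch.
- The gripper read 25 mm across the torch rather than the stated 28 mm.
- I didn't recheck the sanding block after the torch pick-up, but the gripper stayed well clear of it.

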